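Wind a bench lift up level with the board

ROBOT

A 7-joint arm with a two-finger parallel gripper is mounted at the origin on a cart in front of the work surface, level with it; the furniture and walls round the work are solid. World frame = base frame: x ahead of the robot, y to its left, z up, the work surface at z = 0. Lengths are in mm, angles in rad, forces in N, time in s.
With the tool pointing down it reaches from about 375 to 925 mm from the base axis. Payload 3.1 kg.
Tool frame: the origin (TCP) lies on the centre line of the jaws, within the pads' length; the fingertips stand tip_extent ahead of it and the grasp point (between the pads) lies 5 mm behind it (tip_extent is the distance from the TCP to the fingertips, in mm); z points along the fingers, y is the line along which they close (so a half turn about z gives the same grasp; the last joint's range is limited). The gripper opens to 85 mm and grips with 20 to 120 N. Pads are 22 mm wide; open, the fingers measure 114 mm over their backs; the gripper's body (76 mm by 85 mm) begins 54 mm behind the grasp point. The pads swing forward as they close: fully open they stand 13 mm farther back than shut.
Start: joints at [-1.356, 0.383, 0.044, 1.598, -0.018, 1.161, -0.05], TCP at [199.998, 618.469, 245.269] pointing down, gripper open.
Joint ranges: [-2.61, 2.61], [-0.41, 2.15], [-1.48, 1.57], [0, 2.5], [-1.57, 4.71], [0.05, 1.97], [-2.85, 2.85]. Speed limits (rad/s): [2.79, 2.79, 3.14, 3.14, 3.14, 3.14, 3.14].

INTERFACE

Orientations are given as a rotation vector (axis times angle).
In Python, from rig import get_state, grab_frame, sign_off, recognise, outline_of, place_of, tip_extent gives the robot as it stands.
- The arm moves only by the tool carry_out, never from a script. Its argument "deltas" is a list that holds one entry, the list of rows, each a list of 7 numbers: the shift along the tool's x, y, z scaled (see below), then the turn, a rotation vector about the tool's x, y, z scaled (see below), then the closure, from -1 (fully open) to 1 (shut), so that 0 is half open. A call has exactly 5 rows; each row shifts and turns the commanded pose from where the row before left it, along the tool's axes as they then stand; what a row does not reach is not made up. The controller multiplies each number of a shift by 2.5 cm and each number of a turn by 10 degrees. A row lasts 1/8 s, in which the tool goes at most 62.5 mm and 10.7 degrees, less where a joint would pass 70% of its speed; a pose out of reach is approached as far as the arm can. A call with a number of a shift or a turn outside -1 to 1 is refused whole. A call with a gripper value outside its range is refused whole. The fingers move at their own pace and stop on an object; "force" is the grip in N (left out, the last holds). Time passes only in rows, so rows that do not move let the fingers close, or fill a call up. It gives the time, the measured TCP pose, the force, the opening and the grip force at its end, in the units of the state.
- get_state(): the state, without advancing time (a new reading comes with each control period).
- grab_frame(name): name is "scene" or "top" or "wrist"; returns a dict with "color" (480x640x3 uint8, blue, green, red), "fx", "fy", "cx", "cy" (pixels), "k1" (the pictures are not rectified: a ray, as slopes to the right and down, at radius r is drawn at 1 + k1 r^2 times it, then the intrinsics apply), "camera_from_world" (4x4, takes a point from world to camera coordinates). Camera axes: x right, y down, z forward; pixel columns grow to the right and rows downward; lengths in mm; the calibration is good to about 2 mm. A picture is of the moment at which its call begins. There is no depth.
- sign_off(): hands the job in; it is judged then, once.
Trained networks look in the newest picture that a camera, given by its name, has taken for a name from the list of things; names that differ only in an ending like _2 or _b are one class to them, and where a whole thing is asked for, a point or a joint stands for the part that bears it (a point fixed in the world has none). Each returns a list of dicts, best first, with "p" (0 to 1); they miss things now and then, are a little off and sometimes report something else, mostly with a low value. They report only what shows in the picture. A call takes as long as a camera call. They do not tell look-alikes from the thing itself.
- recognise(camera, target): "at" ([column, row] in pixels, amid what is visible of it).
- outline_of(camera, target): "pixels" (480x640 bool, what is visible of it) and "at" ([column, row] in pixels, amid what is visible of it).
- place_of(camera, target): "at" ([column, row] in pixels: a listed point, or the origin of a listed thing).
The state is a dict: "time": time; "q": joint angles; "qd": joint speeds; "effort": joint torques, N m; "tcp_pos": TCP position; "tool_rot": TCP orientation; "ft_force": force on the tool from outside, world axes, zero at the start; "wrist_torque": the same for the moment, N m; "gripper_width": opening from 0.0 (shut) to 1.0 (fully open); "grasp_force": force on a finger pad.
Only numpy, scipy, OpenCV 4.12 (cv2) and the standard library are available. Lean on these libraries where they do the work, as an engineer would, in place of code of your own. Each camera call takes 0.05 s, during which the arm holds its last target. There are 200 camera calls.

TASK

Fit the loose crank on the upright square shaft of the bench lift, feeling for the flats without forcing it until it drops fully home on the collar. Then hold the crank by its black turning grip and gently, without straining it sideways or down, wind the lift up (clockwise seen from above) until its deck is flush with the top of the white board beside it. Leave the crank on the shaft and do not disturb the tape, hex key, wing bolt and spice jar lying about.

Things in the scene. Friction and masses are not known exactly. Their poses are not given: they have to be found in the camera images.
- crank: loose dark steel crank, 0.3 kg, standing the way up it is used. Origin: centre of its hub's underside; z up; x points along the arm to the grip. Hub: 28 x 28 mm block, 48 mm high, sides square to x and y; pinch it across y. Arm 16 mm wide, 22 to 32 mm above the underside, 58 mm from hub axis to grip axis; under its end a 20 mm round foot, as low as the hub
- crank_socket (a point): centre of the mouth of the square socket in the hub's underside (same point as the crank's origin): 15.2 mm wide, 28 mm deep, sides square to the crank's x and y, 1 mm lead-in
- grip_mid (a point): point on the axis of the crank's black round grip: 22 mm across, upright on the end of the arm, 33 to 77 mm above the hub's underside (this point at 55 mm), turning freely about its own upright axis
- lift: bench lift, fixed: steel base 275 x 110 x 12 mm with a grey gearbox at one end, out of whose top the drive shaft stands upright. Origin on the worktop below the shaft axis; x points along the base to the deck, whose column stands at x = 165 mm; z up. Turning the shaft clockwise seen from above raises the deck 16 mm a turn
- shaft_seat (a point): point on the shaft axis, on top of its round collar (34 mm across), 76 mm above the worktop, where the hub comes to rest; does not turn with the shaft. The shaft takes about 0.2 N m to turn (3.5 N at the grip, some more or less by load) and stays where it is left; the light rubbing of a crank pressed on its top does not turn it
- shaft_tip (a point): top centre of the shaft, 26 mm above the seat: a round pilot, 6 mm high, 14 mm across and tapered to 9 at the top, that enters the socket at any angle, then a 14 mm square, 20 mm high. How the square is turned varies and is NOT measured by this frame: find its flats by turning the crank over it, up to a quarter turn, under light pressure (fits within 5 degrees either way)
- deck_edge (a point): middle of the deck's edge next to the board, in the deck's upper surface. The deck is a 130 x 125 mm steel plate with low lips on three sides that only goes up and down, 66 to 74 mm above the worktop at the start; a round lidded steel pot, 102 mm wide and 87 mm high with its knob, stands fast on it
- board_edge (a point): middle of the edge next to the deck, in the upper surface of the fixed white board (120 x 150 mm on four steel legs), 84 to 100 mm above the worktop; z up. The deck is flush when deck_edge is as high as this
- tape: roll of tan tape lying flat, 96 mm across, 25 mm high; origin at the middle of its underside; a bystander
- hex_key: small bare steel hex key lying flat, 33 x 93 x 5 mm; a bystander
- wing_bolt: bare steel wing bolt lying flat, 50 x 59 x 16 mm; a bystander
- spice_jar: round spice jar with mustard-coloured cap, 42 mm across, 106 mm high; a bystander
Mind the look-alikes: they are no part of the job. Of the things that look like the crank, the largest one is meant.

How it is judged (in metres and radians):
On the way, in this order (a step that is already met when the one before it is completed fails the run):
1. the crank is seated fully home on the shaft (horizontal distance between crank and shaft_seat below 0.003 m and z of crank in the frame of shaft_seat below 0.004 m and angle between crank's own z axis and vertical below 0.08 rad), for 0.2 s.
2. the deck is flush with the board, the crank still on the shaft (all of step 1 and z of deck_edge in the frame of board_edge between -0.003 and 0.003 m), for 0.2 s.
At the end, for the whole second after the job is handed in: The crank sits on the shaft (hub axis within 3 mm of the shaft's, underside within 4 mm of the collar, upright within 0.08 rad), released and at rest; the deck's upper surface is within 3 mm of the board's in height (all of step 2 and linear speed of crank below 0.01 m/s and angular speed of crank below 0.1 rad/s); the robot touches nothing.
It fails at once if the crank is forced on the lift with more than 60 N (contact force between crank and lift above 60 N).
It fails at once if a bystander is moved more than 25 mm (distance of any of tape, hex_key, wing_bolt, spice_jar from where it was at the start of the episode above 0.025 m).
It also fails if it takes over 72 s, if anything falls off the work surface, if the arm or the gripper's body presses on something with over 40 N, if the wrist force passes 120 N, or if a joint passes its speed limit or range.

## Working session

There is one attempt and no reset: what is moved stays moved. The work goes in short steps, Python scripts to look and compute and a tool call to move; the robot and the scene stay as the last step left them, time stands still between calls to the robot, and variables do not carry over. Pictures are saved under pics/ and viewed, at most 10 in all, crops included, and the job is handed in when it is done.

Besides the shell and the picture viewer there is one more tool, called as name(argument=value, ...), one argument or row to a line, values as JSON. carry_out: Moves the arm, as the interface text tells. Shifts and turns lie within -1 to 1; 1 stands for 2.5 cm of shift or 10 degrees of turn. Its arguments: {"type":"object","properties":{"deltas":{"type":"array","items":{"type":"array","items":{"type":"array","items":{"type":"number"}}}},"force":{"type":"number"}},"required":["deltas"]}

```bash
mkdir -p pics; ls
cat > h.py <<'E'
import numpy as np, cv2
from rig import *
from scipy.spatial.transform import Rotation as R
def cam(n):
    f=grab_frame(n); return f
def ray(f,uv):
    x=(uv[0]-f['cx'])/f['fx']; y=(uv[1]-f['cy'])/f['fy']
    a,b=x,y
    for _ in range(20):
        s=1+f['k1']*(a*a+b*b); a,b=x/s,y/s
    M=np.array(f['camera_from_world']); Rm,t=M[:3,:3],M[:3,3]
    return -Rm.T@t, Rm.T@np.array([a,b,1.])
def at_z(f,uv,z):
    c,d=ray(f,uv); return c+d*(z-c[2])/d[2]
def tri(obs):
    A=np.zeros((3,3));b=np.zeros(3)
    for f,uv in obs:
        c,d=ray(f,uv); d=d/np.linalg.norm(d); P=np.eye(3)-np.outer(d,d); A+=P;b+=P@c
    p=np.linalg.solve(A,b)
    res=[]
    for f,uv in obs:
        c,d=ray(f,uv); d=d/np.linalg.norm(d); res.append(np.linalg.norm((np.eye(3)-np.outer(d,d))@(p-c)))
    return p,res
def proj(f,p):
    M=np.array(f['camera_from_world']); q=M[:3,:3]@p+M[:3,3]; a,b=q[0]/q[2],q[1]/q[2]; s=1+f['k1']*(a*a+b*b)
    return np.array([f['fx']*a*s+f['cx'],f['fy']*b*s+f['cy']])
E
python3 - <<'E'
from h import *
np.set_printoptions(precision=1,suppress=True)
print(get_state(), tip_extent)
for c in ['scene','top']:
    f=cam(c); cv2.imwrite(f'pics/{c}0.png',f['color']); print(c,f['fx'],f['k1'],np.array(f['camera_from_world']).tolist())
    for n in ['crank','grip_mid','crank_socket','shaft_seat','shaft_tip','deck_edge','board_edge','lift','tape','hex_key','wing_bolt','spice_jar']:
        print(n,[(np.round(d['at'],1).tolist(),round(d['p'],2),at_z(f,d['at'],{'grip_mid':55,'shaft_seat':76,'shaft_tip':102,'deck_edge':70,'board_edge':92}.get(n,0))) for d in place_of(c,n)[:4]])
E
```

```text
pics
{'time': 0.0, 'q': array([-1.4,  0.4,  0. ,  1.6, -0. ,  1.2, -0. ]), 'qd': array([ 0., -0.,  0., -0.,  0.,  0.,  0.]), 'effort': array([  0. , -43.3,   1. , -25. ,   0. ,   0. ,  -0. ]), 'tcp_pos': array([199.7, 617.6, 243.9]), 'tool_rot': array([-0.5, -3.1,  0. ]), 'ft_force': array([-0.2, -0.4,  0.2]), 'wrist_torque': array([ 0., -0.,  0.]), 'grasp_force': 0.0, 'gripper_width': 0.9994112440273528} 14.0
scene 488.9158639113711 0.014456425399247136 [[-0.4296076528076892, -0.9027653151957262, 0.021261475222317538, 488.434789972607], [-0.5378532945313823, 0.23689865406162838, -0.8090691325625559, 341.33796624934354], [0.7253627356094368, -0.3590178454942737, -0.5873287736914, 902.3771679932784], [0.0, 0.0, 0.0, 1.0]]
crank [([315.4, 322.3], 0.94, array([422.1, 335.9,   0. ])), ([330.1, 341.7], 0.94, array([358.3, 331.7,  -0. ])), ([189.8, 383.9], 0.67, array([375.5, 628.2,   0. ])), ([313.1, 323.0], 0.3, array([422.3, 341.5,   0. ]))]
grip_mid [([208.1, 374.6], 0.84, array([337.8, 596.7,  55. ])), ([348.3, 342.0], 0.78, array([299.9, 323.5,  55. ]))]
crank_socket [([334.5, 339.6]
[... 1540 characters left out ...]
array([510.9, 172.8,  76. ])), ([342.4, 311.8], 0.71, array([410.1, 237.7,  76. ]))]
shaft_tip [([366.4, 271.3], 0.83, array([506.6, 177.9, 102. ]))]
deck_edge [([379.5, 184.5], 0.68, array([724. , 136.6,  70. ]))]
board_edge [([378.3, 175.5], 0.64, array([742.3, 141. ,  92. ])), ([464.9, 215.6], 0.26, array([637.6, -67.5,  92. ]))]
lift [([428.9, 208.3], 0.44, array([671.2,   3. ,   0. ]))]
tape [([424.9, 269.4], 0.67, array([511.9,  19.6,   0. ]))]
hex_key [([341.2, 311.5], 0.41, array([408.6, 238.9,   0. ]))]
wing_bolt [([427.4, 210.8], 0.6, array([664.7,   7.1,   0. ])), ([377.0, 176.3], 0.37, array([759.3, 135.8,   0. ]))]
spice_jar [([466.3, 214.5], 0.56, array([652.5, -93.6,   0. ]))]
```

Run:
```python
import cv2
a=cv2.imread('pics/top0.png')[140:390,120:520]; cv2.imwrite('pics/topc.png',cv2.resize(a,(800,500),interpolation=3))
a=cv2.imread('pics/scene0.png')[180:420,140:460]; cv2.imwrite('pics/scenec.png',cv2.resize(a,(800,600),interpolation=3))
```

```text
(no output)
```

View pics/topc.png

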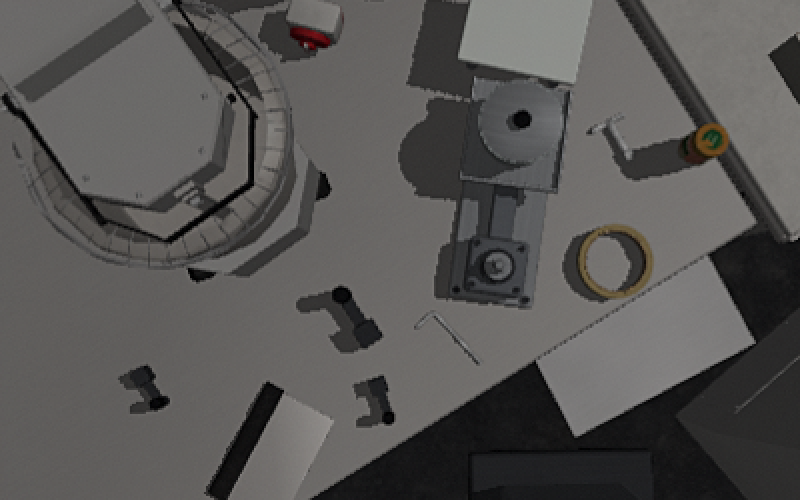

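View pics/scenec.png

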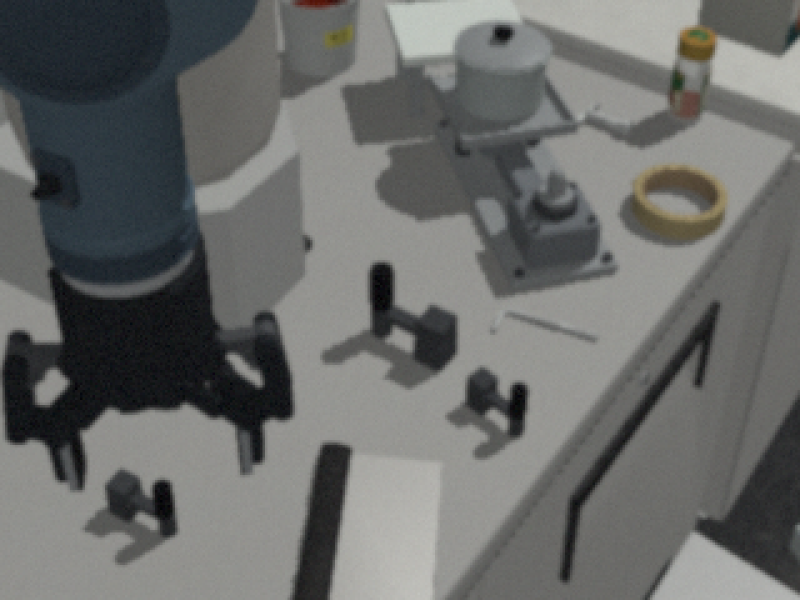

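The crop shows three crank-like objects. The middle one is the largest: hub near top px (303,306), grip near (291,288). The shaft is near (368,271). I want the whole view before moving, because of the beige object at upper left.

Run:
```python
import cv2,numpy as np
a=cv2.imread('pics/top0.png');b=cv2.imread('pics/scene0.png')
cv2.imwrite('pics/both.png',np.hstack([cv2.resize(a,(400,300)),cv2.resize(b,(400,300))]))
```

```text
(no output)
```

View pics/both.png

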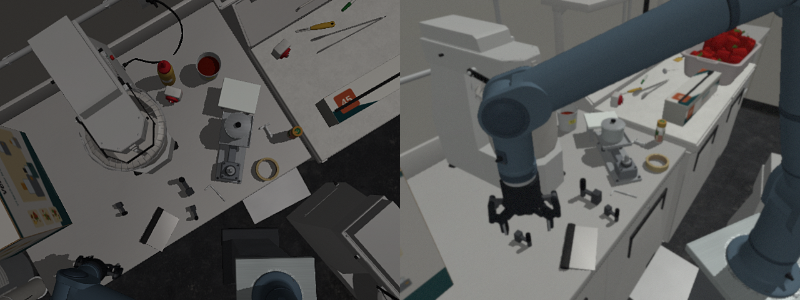

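Run:
```python
from h import *
np.set_printoptions(precision=1,suppress=True)
s=get_state(); Rm=R.from_rotvec(s['tool_rot']).as_matrix(); print(Rm)
F={c:cam(c) for c in ['scene','top','wrist']}
M=np.array(F['wrist']['camera_from_world']); print('wrist cam pos',-M[:3,:3].T@M[:3,3],'axis',M[2,:3])
g=lambda c,n:[d['at'] for d in place_of(c,n)]
for n in ['shaft_seat','shaft_tip','deck_edge','board_edge']:
    a,b=g('scene',n),g('top',n)
    if a and b: print(n,tri([(F['scene'],a[0]),(F['top'],b[0])]))
for n in ['crank','crank_socket','grip_mid']:
  for a in g('scene',n):
    for b in g('top',n):
      p,r=tri([(F['scene'],a),(F['top'],b)])
      if max(r)<12: print(n,p,r)
print(g('wrist','crank'))
for c in ['scene','top']:
  for d in outline_of(c,'crank'): print(c,d['at'],d['p'],d['pixels'].sum())
```

```text
[[-1.   0.3 -0. ]
 [ 0.3  1.  -0. ]
 [ 0.  -0.  -1. ]]
wrist cam pos [133.5 640.5 373.2] axis [ 0.3 -0.1 -1. ]
shaft_seat (array([404.1, 295.3, 204.4]), [np.float64(43.99110686128169), np.float64(43.99110686128163)])
shaft_tip (array([495.2, 174.6, 113.3]), [np.float64(0.04191655665058228), np.float64(0.04191655665054847)])
deck_edge (array([727.4, 142.3,  78.1]), [np.float64(6.255403550101312), np.float64(6.255403550101198)])
board_edge (array([742.5, 147.4,  93.2]), [np.float64(0.7030216640957242), np.float64(0.7030216640954787)])
crank [355.9 325.5  -4.7] [np.float64(2.8194301312449754), np.float64(2.8194301312449297)]
crank [384.2 621.9  -4.5] [np.float64(7.980858271872848), np.float64(7.980858271872965)]
crank [424.6 336.6   2.8] [np.float64(1.9823353749079555), np.float64(1.9823353749078763)]
crank [433.4 337.3  -4.7] [np.float64(2.6212826557341775), np.float64(2.6212826557341624)]
crank_socket [354.  323.2  -0.7] [np.float64(0.9172286234594833), np.float64(0.9172286234593242)]
crank_socket [430.2 334.6  -8.9] [np.float64(2.0842274533826184), np.float64(2.0842274533826934)]
crank_socket [376.7 625.1  -0.7] [np.float64(0.5301772806794457), np.float64(0.530177280679119)]
grip_mid [342.6 598.3  46.9] [np.float64(6.346043828407141), np.float64(6.3460438284074385)]
grip_mid [471.2 363.4  46.4] [np.float64(5.075907185514208), np.float64(5.075907185514305)]
grip_mid [325.9 309.5  22.3] [np.float64(2.113622957021795), np.float64(2.113622957021896)]
[[381.4, 359.7]]
scene [336.2, 338.5] 0.8 366
scene [306.9, 306.0] 0.7 696
scene [197.6, 380.7] 0.67 456
scene [346.2, 241.6] 0.4 4726
top [311.4, 340.4] 0.7 152
top [297.1, 301.3] 0.66 311
top [198.3, 330.6] 0.65 183
top [473.0, 211.7] 0.46 449
```

The full view shows a tall white appliance left of the work, out of the straight path. The arm reaches in from the cart at the bottom. The crank is at about (427,337) with yaw ~30°. Next I'll move the wrist camera over it.

```bash
cat >> h.py <<'E'
def pose_R(yawy): # tool down, tool y at world angle yawy (deg)
    a=np.radians(yawy); y=np.array([np.cos(a),np.sin(a),0]); z=np.array([0,0,-1.]); return np.column_stack([np.cross(y,z),y,z])
def plan(pos,yawy,n,g,p0=None,y0=None):
    s=get_state(); R0=R.from_rotvec(s['tool_rot']).as_matrix() if y0 is None else pose_R(y0)
    p0=np.array(s['tcp_pos']) if p0 is None else np.array(p0,float)
    rv=R.from_matrix(R0.T@pose_R(yawy)).as_rotvec(); rows=[]
    Rc=R0
    for i in range(n):
        d=Rc.T@((np.array(pos)-p0)/n)/25; r=rv/n/np.radians(10)
        rows.append(np.round(np.r_[d,r,g],2).tolist()); Rc=Rc@R.from_rotvec(rv/n).as_matrix()
    for i in range(0,n,5): print(rows[i:i+5])
E
python3 - <<'E'
from h import *
plan([410,335,250],120,15,-0.2)
E
```

```text
[[-0.77, -0.55, -0.01, -0.0, -0.0, -0.32, -0.2], [-0.73, -0.59, -0.01, -0.0, -0.0, -0.32, -0.2], [-0.7, -0.63, -0.01, -0.0, -0.0, -0.32, -0.2], [-0.66, -0.67, -0.01, -0.0, -0.0, -0.32, -0.2], [-0.63, -0.7, -0.01, -0.0, -0.0, -0.32, -0.2]]
[[-0.59, -0.74, -0.01, -0.0, -0.0, -0.32, -0.2], [-0.54, -0.77, -0.01, -0.0, -0.0, -0.32, -0.2], [-0.5, -0.8, -0.01, -0.0, -0.0, -0.32, -0.2], [-0.45, -0.82, -0.01, -0.0, -0.0, -0.32, -0.2], [-0.41, -0.85, -0.01, -0.0, -0.0, -0.32, -0.2]]
[[-0.36, -0.87, -0.01, -0.0, -0.0, -0.32, -0.2], [-0.31, -0.89, -0.01, -0.0, -0.0, -0.32, -0.2], [-0.26, -0.9, -0.01, -0.0, -0.0, -0.32, -0.2], [-0.21, -0.92, -0.01, -0.0, -0.0, -0.32, -0.2], [-0.16, -0.93, -0.01, -0.0, -0.0, -0.32, -0.2]]
```

carry_out(
  deltas=[
    [[-0.77,-0.55,0,0,0,-0.32,-0.2],[-0.73,-0.59,0,0,0,-0.32,-0.2],[-0.7,-0.63,0,0,0,-0.32,-0.2],[-0.66,-0.67,0,0,0,-0.32,-0.2],[-0.63,-0.7,0,0,0,-0.32,-0.2]],
  ],
)

```text
time: 3.22
tcp_pos: [270.5, 523.2, 245.4]
tool_rot: [0.05, 3.141, 0.0]
ft_force: [1.0, 0.1, 0.2]
gripper_width: 0.6
grasp_force: 0.0
```

carry_out(
  deltas=[
    [[-0.59,-0.74,0,0,0,-0.32,-0.2],[-0.54,-0.77,0,0,0,-0.32,-0.2],[-0.5,-0.8,0,0,0,-0.32,-0.2],[-0.45,-0.82,0,0,0,-0.32,-0.2],[-0.41,-0.85,0,0,0,-0.32,-0.2]],
  ],
)

```text
time: 3.85
tcp_pos: [340.5, 428.6, 245.4]
tool_rot: [-0.388, 3.117, 0.0]
ft_force: [-0.9, -0.4, -0.6]
gripper_width: 0.6
grasp_force: 0.0
```

carry_out(
  deltas=[
    [[-0.36,-0.87,0,0,0,-0.32,-0.2],[-0.31,-0.89,0,0,0,-0.32,-0.2],[-0.26,-0.9,0,0,0,-0.32,-0.2],[-0.21,-0.92,0,0,0,-0.32,-0.2],[-0.16,-0.93,0,0,0,-0.32,-0.2]],
  ],
)

```text
time: 4.47
tcp_pos: [410.7, 334.0, 245.5]
tool_rot: [-0.818, 3.033, 0.0]
ft_force: [-0.3, 0.0, 0.1]
gripper_width: 0.6
grasp_force: 0.0
```

Run:
```python
from h import *
np.set_printoptions(precision=1,suppress=True)
s=get_state(); print(s['tcp_pos'],s['ft_force'],s['q'].round(2)); print(R.from_rotvec(s['tool_rot']).as_matrix().round(2))
f=cam('wrist'); cv2.imwrite('pics/w1.png',f['color'])
for n,z in [('crank',0),('crank_socket',0),('grip_mid',55)]:
    for d in place_of('wrist',n): print(n,d['p'],d['at'],at_z(f,d['at'],z))
for d in outline_of('wrist','crank'): print(d['at'],d['p'],d['pixels'].sum())
```

```text
[410.7 334.  245.5] [-0.3  0.   0.1] [-0.9  0.1  0.1  1.9 -0.   1.1  1.4]
[[-0.9 -0.5  0. ]
 [-0.5  0.9  0. ]
 [-0.   0.  -1. ]]
crank 0.93 [345.8, 139.5] [356.5 324.5   0. ]
crank 0.9 [318.6, 216.4] [427.9 338.3   0. ]
crank 0.74 [588.5, 311.9] [376.5 621.5   0. ]
crank_socket 0.86 [320.4, 214.5] [425.5 338.8   0. ]
crank_socket 0.74 [342.0, 142.8] [360.6 323.1   0. ]
crank_socket 0.69 [589.5, 313.1] [377.  623.3   0. ]
grip_mid 0.89 [619.5, 293.8] [346.  587.1  55. ]
grip_mid 0.86 [356.5, 93.4] [323.5 310.6  55. ]
grip_mid 0.65 [319.2, 299.7] [477.3 368.1  55. ]
[318.6, 247.8] 0.98 3216
[352.4, 128.9] 0.86 1449
[209.8, 160.5] 0.73 839
[604.1, 307.3] 0.59 2145
```

View pics/w1.png

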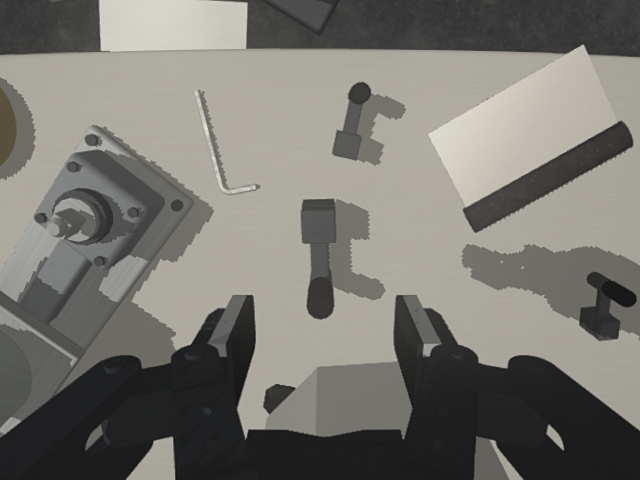

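The wrist view shows the large crank upright and aligned with the jaws: hub top centre at about (319,226), grip at (319,300). The shaft with its collar is at about (75,220), tip near (57,228). No other lookalike is near the fingers.

Run:
```python
from h import *
np.set_printoptions(precision=1,suppress=True)
F={c:cam(c) for c in ['scene','top','wrist']}; f=F['wrist']
print('hub',at_z(f,[319,226],48),at_z(f,[302,210],48),at_z(f,[335,210],48),'grip',at_z(f,[319.5,299],55))
for n,z in [('shaft_tip',102),('shaft_seat',76)]:
    o=[(F[c],place_of(c,n)[0]['at']) for c in F if place_of(c,n)]
    print(n,[(x[1],at_z(x[0],x[1],z)) for x in o],tri(o))
plan([427,338.5,65],120,10,-0.2)
```

```text
hub [422.9 339.5  48. ] [418.3 321.4  48. ] [405.2 344.   48. ] grip [474.9 370.1  55. ]
shaft_tip [([364.2, 247.7], array([502.8, 173.1, 102. ])), ([366.4, 275.6], array([496.2, 178.2, 102. ])), ([48.8, 226.9], array([504., 173., 102.]))] (array([496.7, 178.1, 110. ]), [np.float64(1.821100513954449), np.float64(0.9629391556216451), np.float64(2.476861582616149)])
shaft_seat [([365.0, 253.2], array([511.8, 163.2,  76. ])), ([372.6, 270.4], array([509.4, 160.8,  76. ])), ([316.3, 299.1], array([467.9, 363.4,  76. ]))] (array([449.1, 244.9, 179.3]), [np.float64(39.47483623018611), np.float64(94.10382330648825), np.float64(98.89909924695708)])
[[-0.07, -0.02, 0.72, 0.0, -0.0, 0.0, -0.2], [-0.07, -0.02, 0.72, 0.0, -0.0, 0.0, -0.2], [-0.07, -0.02, 0.72, 0.0, -0.0, 0.0, -0.2], [-0.07, -0.02, 0.72, 0.0, -0.0, 0.0, -0.2], [-0.07, -0.02, 0.72, 0.0, -0.0, 0.0, -0.2]]
[[-0.07, -0.02, 0.72, 0.0, -0.0, 0.0, -0.2], [-0.07, -0.02, 0.72, 0.0, -0.0, 0.0, -0.2], [-0.07, -0.02, 0.72, 0.0, -0.0, 0.0, -0.2], [-0.07, -0.02, 0.72, 0.0, -0.0, 0.0, -0.2], [-0.07, -0.02, 0.72, 0.0, -0.0, 0.0, -0.2]]
```

carry_out(
  deltas=[
    [[-0.06,-0.01,0.88,0,0,0,-0.2],[-0.06,-0.01,0.88,0,0,0,-0.2],[-0.06,-0.01,0.88,0,0,0,-0.2],[-0.06,-0.01,0.88,0,0,0,-0.2],[-0.06,-0.01,0.88,0,0,0,-0.2]],
  ],
)

```text
time: 6.1
tcp_pos: [417.5, 337.5, 134.7]
tool_rot: [-0.815, 3.034, 0.0]
ft_force: [-0.1, 0.0, 0.2]
gripper_width: 0.6
grasp_force: 0.0
```

carry_out(
  deltas=[
    [[-0.06,-0.01,0.88,0,0,0,-0.2],[-0.06,-0.01,0.88,0,0,0,-0.2],[-0.06,-0.01,0.88,0,0,0,-0.2],[-0.06,-0.01,0.88,0,0,0,-0.2],[-0.06,-0.01,0.88,0,0,0,-0.2]],
  ],
)

```text
time: 6.72
tcp_pos: [424.7, 340.3, 24.7]
tool_rot: [-0.815, 3.034, 0.0]
ft_force: [-0.6, 0.0, 0.2]
gripper_width: 0.601
grasp_force: 0.0
```

carry_out(
  deltas=[
    [[0,0,0,0,0,0,1],[0,0,0,0,0,0,1],[0,0,0,0,0,0,1],[0,0,0,0,0,0,1],[0,0,0,0,0,0,1]],
  ],
  force=60,
)

```text
time: 7.35
tcp_pos: [424.4, 340.1, 25.6]
tool_rot: [-0.815, 3.034, 0.0]
ft_force: [0.2, -0.7, -4.1]
gripper_width: 0.319
grasp_force: 59.7
```

carry_out(
  deltas=[
    [[0,0,0,0,0,0,1],[0,0,0,0,0,0,1],[0,0,-0.5,0,0,0,1],[0,0,-1,0,0,0,1],[0,0,-1,0,0,0,1]],
  ],
)

```text
time: 7.98
tcp_pos: [424.5, 340.0, 89.1]
tool_rot: [-0.815, 3.034, 0.0]
ft_force: [0.3, -0.6, -3.9]
gripper_width: 0.322
grasp_force: 59.7
```

carry_out(
  deltas=[
    [[0,0,-1,0,0,0,1],[0,0,-1,0,0,0,1],[0,0,-1,0,0,0,1],[0,0,0,0,0,0,1],[0,0,0,0,0,0,1]],
  ],
)

```text
time: 8.6
tcp_pos: [423.8, 339.5, 162.2]
tool_rot: [0.815, -3.033, 0.001]
ft_force: [-0.9, -0.8, -4.2]
gripper_width: 0.32
grasp_force: 59.9
```

Run:
```python
from h import *
np.set_printoptions(precision=2,suppress=True)
s=get_state(); print(s['tcp_pos'],s['ft_force'],s['q'],s['wrist_torque']); print(R.from_rotvec(s['tool_rot']).as_matrix())
f=cam('wrist'); cv2.imwrite('pics/w2.png',f['color'])
for n in ['shaft_tip','shaft_seat','crank_socket','grip_mid','crank']:
    for d in place_of('wrist',n)[:2]: print(n,round(d['p'],2),d['at'],at_z(f,d['at'],102 if n=='shaft_tip' else 76))
g=cam('top')
for n in ['shaft_tip','shaft_seat']:
    for d in place_of('top',n)[:2]: print(n,round(d['p'],2),d['at'],at_z(g,d['at'],102 if n=='shaft_tip' else 76))
```

```text
[423.84 339.52 162.23] [-0.88 -0.85 -4.24] [-0.86  0.28  0.13  1.94 -0.04  0.93  1.38] [-0.07  0.07 -0.03]
[[-0.87 -0.5  -0.  ]
 [-0.5   0.87 -0.  ]
 [ 0.   -0.   -1.  ]]
crank_socket 0.84 [326.2, 304.2] [449.26 355.52  76.  ]
crank_socket 0.83 [352.8, 131.1] [361.62 319.98  76.  ]
grip_mid 0.97 [376.0, 57.0] [326.29 311.72  76.  ]
crank 0.75 [353.0, 130.4] [361.28 319.89  76.  ]
crank 0.62 [323.6, 306.4] [451.15 354.94  76.  ]
shaft_tip 0.76 [367.0, 274.5] [498.81 176.67 102.  ]
shaft_seat 0.59 [369.4, 269.2] [512.53 168.61  76.  ]
```

View pics/w2.png

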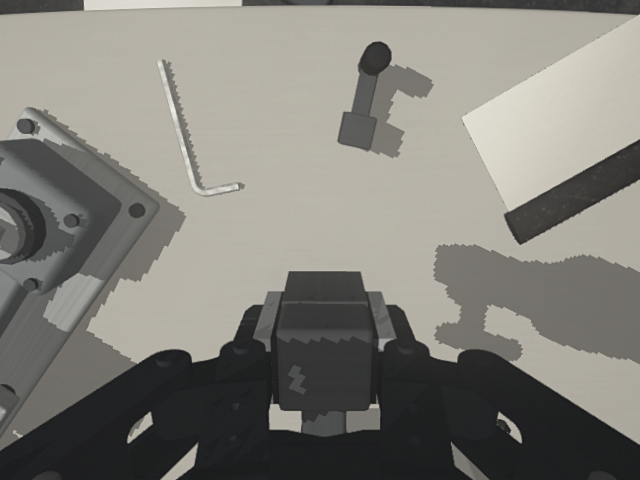

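The crank is held squarely, with its hub top face spanning (279–369, 304–410). I'll move so the wrist camera sees the shaft unobstructed and close up.

carry_out(
  deltas=[
    [[-0.19,-0.72,-0.58,0,0,0,1],[-0.19,-0.72,-0.58,0,0,0,1],[-0.19,-0.72,-0.58,0,0,0,1],[-0.19,-0.72,-0.58,0,0,0,1],[-0.19,-0.72,-0.58,0,0,0,1]],
  ],
)

```text
time: 9.68
tcp_pos: [491.3, 272.8, 236.6]
tool_rot: [-0.814, 3.034, 0.0]
ft_force: [-0.2, 0.4, -3.2]
gripper_width: 0.32
grasp_force: 59.7
```

carry_out(
  deltas=[
    [[-0.19,-0.72,0,0,0,0,1],[-0.19,-0.72,0,0,0,0,1],[-0.19,-0.72,0,0,0,0,1],[-0.19,-0.72,0,0,0,0,1],[-0.19,-0.72,0,0,0,0,1]],
  ],
)

```text
time: 10.3
tcp_pos: [556.4, 207.2, 234.8]
tool_rot: [0.815, -3.033, 0.0]
ft_force: [-0.8, 0.5, -4.3]
gripper_width: 0.322
grasp_force: 59.7
```

carry_out(
  deltas=[
    [[0,0,0,0,0,0,1],[0,0,0,0,0,0,1],[0,0,0,0,0,0,1],[0,0,0,0,0,0,1],[0,0,0,0,0,0,1]],
  ],
)

```text
time: 10.92
tcp_pos: [555.4, 208.5, 235.3]
tool_rot: [0.817, -3.034, -0.0]
ft_force: [0.7, -0.9, -3.3]
gripper_width: 0.321
grasp_force: 59.8
```

Run:
```python
from h import *
np.set_printoptions(precision=2,suppress=True)
s=get_state(); print(s['tcp_pos'],s['ft_force'],s['q'],s['wrist_torque'])
f=cam('wrist'); cv2.imwrite('pics/w3full.png',f['color'])
for n in ['shaft_tip','shaft_seat','crank_socket']:
    for d in place_of('wrist',n)[:2]: print(n,round(d['p'],2),d['at'],at_z(f,d['at'],102 if n=='shaft_tip' else 76))
print(proj(f,np.array([502,175,102.])))
c=proj(f,np.array([502,175,90.])).astype(int); print(c)
x0,y0=max(0,min(640-160,c[0]-80)),max(0,min(360,c[1]-60)); print(x0,y0)
cv2.imwrite('pics/w3.png',cv2.resize(f['color'][y0:y0+120,x0:x0+160],(800,600),interpolation=cv2.INTER_CUBIC))
```

```text
[555.44 208.55 235.33] [ 0.66 -0.88 -3.35] [-0.63  0.29  0.24  1.76 -0.08  1.1   1.73] [-0.01  0.08 -0.01]
shaft_tip 0.56 [313.3, 134.2] [506.54 172.63 102.  ]
shaft_seat 0.59 [312.9, 131.6] [506.33 171.48  76.  ]
crank_socket 0.97 [562.0, 69.5] [388.49 292.4   76.  ]
crank_socket 0.86 [327.0, 303.2] [609.23 242.23  76.  ]
[320.41 129.58]
[320 129]
240 69
```

View pics/w3.png

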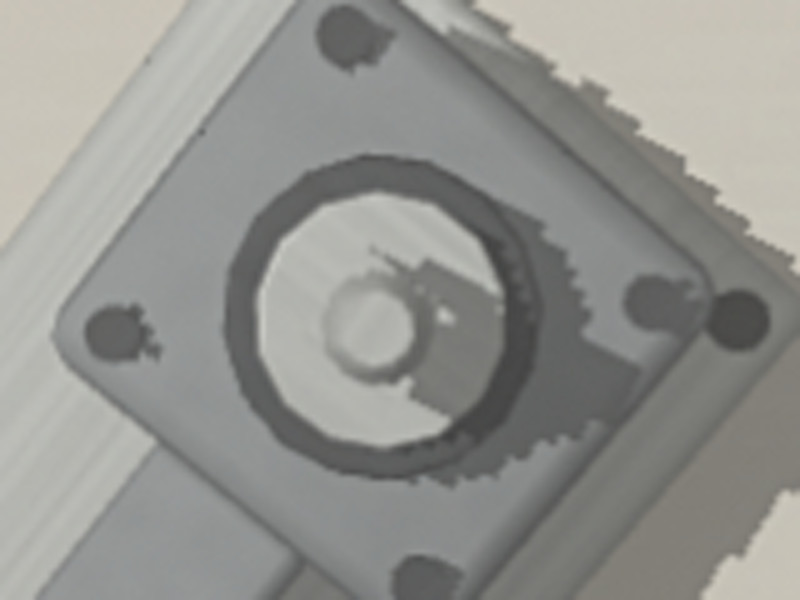

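The crop shows pilot top centre at full-image px ≈(314.4,134.2) and collar centre ≈(316.4,133). The flats aren't legible, so I'll feel for them.

Run:
```python
from h import *
np.set_printoptions(precision=2,suppress=True)
f=cam('wrist'); s=get_state()
print('tip',at_z(f,[314.4,134.2],102),'collar',at_z(f,[316.4,133],76), 'collar70',at_z(f,[316.6,132.4],70))
e=[at_z(f,[240+x/5,69+320/5],76) for x in (258,505)]; print('bright dia',np.linalg.norm(e[0]-e[1]))
e=[at_z(f,[240+x/5,69+317/5],70) for x in (227,540)]; print('dark dia z70',np.linalg.norm(e[0]-e[1]))
# hub in hand
zt=s['tcp_pos'][2]-25.3+48
P=np.array([at_z(f,u,zt) for u in ([279,304],[369.5,304],[275,410],[373.5,410])])
T=pose_R(120); print('hub corners rel tcp in tool axes',(P-s['tcp_pos'])@T)
c=f['color']; gray=cv2.cvtColor(c,cv2.COLOR_BGR2GRAY); print(gray[360,260:400].tolist()); print(gray[280:430,325].tolist())
```

```text
tip [506.42 172.81 102.  ] collar [506.18 173.55  76.  ] collar70 [505.99 173.47  70.  ]
bright dia 32.96042109977274
dark dia z70 42.63029245852846
hub corners rel tcp in tool axes [[ 20.77 -12.4  -22.7 ]
 [ 20.79  12.41 -22.7 ]
 [-14.06 -14.73 -22.7 ]
 [-14.05  14.8  -22.7 ]]
[38, 38, 38, 37, 39, 40, 36, 35, 33, 33, 33, 36, 38, 38, 38, 37, 34, 37, 55, 56, 57, 58, 57, 58, 57, 58, 57, 58, 58, 58, 58, 59, 58, 58, 58, 57, 57, 58, 57, 58, 58, 58, 58, 59, 57, 58, 58, 58, 58, 59, 59, 58, 56, 58, 59, 58, 58, 58, 58, 58, 58, 59, 58, 59, 59, 58, 58, 59, 58, 58, 58, 57, 58, 58, 59, 58, 59, 58, 58, 58, 59, 58, 58, 59, 59, 58, 59, 58, 58, 58, 58, 59, 57, 58, 58, 59, 58, 58, 59, 59, 58, 59, 60, 60, 59, 59, 60, 59, 57, 58, 58, 47, 40, 40, 43, 41, 41, 41, 39, 37, 39, 40, 39, 41, 44, 43, 43, 44, 42, 44, 44, 44, 44, 44, 44, 41, 43, 45, 44, 45]
[65, 65, 64, 64, 64, 63, 64, 62, 63, 62, 61, 62, 62, 62, 61, 61, 61, 61, 61, 59, 61, 74, 87, 86, 60, 59, 60, 58, 58, 59, 59, 57, 58, 59, 58, 60, 59, 59, 59, 58, 58, 60, 60, 59, 58, 58, 57, 59, 62, 65, 72, 77, 80, 81, 82, 84, 85, 85, 86, 85, 86, 82, 66, 57, 57, 56, 57, 58, 58, 57, 57, 58, 58, 57, 58, 57, 57, 59, 59, 59, 58, 58, 59, 57, 55, 56, 57, 56, 57, 57, 57, 57, 56, 58, 57, 58, 57, 57, 58, 57, 58, 59, 58, 59, 57, 56, 57, 57, 56, 55, 55, 56, 56, 57, 56, 57, 58, 57, 58, 58, 57, 57, 58, 57, 57, 58, 58, 59, 58, 56, 54, 56, 56, 57, 74, 85, 86, 86, 86, 87, 86, 86, 86, 86, 86, 86, 86, 85, 86, 85]
```

Run:
```python
from h import *
np.set_printoptions(precision=1,suppress=True)
f=cam('wrist'); s=get_state(); T=pose_R(120)
for dx in (-3,0,3):
  for z in (-25.3,22.7):
    print(dx,z,[proj(f,s['tcp_pos']+T@np.array([dx+a,b,-z])).round(1).tolist() for a,b in ((14,-14),(14,14),(-14,-14),(-14,14))])
```

```text
-3 -25.3 [[288.3, 274.4], [360.0, 274.4], [290.0, 338.3], [358.3, 338.3]]
-3 22.7 [[274.4, 335.7], [374.0, 335.7], [277.8, 418.0], [370.5, 418.1]]
0 -25.3 [[288.1, 267.2], [360.2, 267.2], [289.8, 331.8], [358.4, 331.8]]
0 22.7 [[274.1, 326.1], [374.4, 326.2], [277.5, 409.8], [370.9, 409.8]]
3 -25.3 [[287.9, 259.9], [360.4, 259.9], [289.6, 325.1], [358.6, 325.2]]
3 22.7 [[273.7, 316.4], [374.8, 316.4], [277.1, 401.4], [371.2, 401.5]]
```

Hub offset in the hand is −1.7 mm along tool x, and the shaft axis is at (506.3,173.2). I'll go above it.

carry_out(
  deltas=[
    [[0.5,-0.05,0,0,0,0,1],[0.5,-0.05,0,0,0,0,1],[0.5,-0.05,0,0,0,0,1],[0.5,-0.05,0,0,0,0,1],[0.48,-0.05,0,0,0,0,1]],
  ],
)

```text
time: 11.85
tcp_pos: [504.4, 170.9, 235.4]
tool_rot: [-0.815, 3.034, 0.0]
ft_force: [0.1, -0.3, -3.6]
gripper_width: 0.321
grasp_force: 59.8
```

carry_out(
  deltas=[
    [[0,0,0.8,0,0,0,1],[0,0,0.9,0,0,0,1],[0,0,0.9,0,0,0,1],[0,0,0.8,0,0,0,1],[0,0,0.5,0,0,0,1]],
  ],
)

```text
time: 12.48
tcp_pos: [504.5, 171.2, 136.9]
tool_rot: [0.815, -3.033, 0.0]
ft_force: [0.5, -0.3, -3.5]
gripper_width: 0.32
grasp_force: 59.9
```

carry_out(
  deltas=[
    [[0,0,0,0,0,0,1],[0,0,0,0,0,0,1],[0,0,0,0,0,0,1],[0,0,0,0,0,0,1],[0,0,0,0,0,0,1]],
  ],
)

```text
time: 13.1
tcp_pos: [505.4, 171.7, 138.1]
tool_rot: [-0.815, 3.033, 0.0]
ft_force: [0.1, 0.4, -3.8]
gripper_width: 0.319
grasp_force: 59.8
```

Run:
```python
from h import *
np.set_printoptions(precision=2,suppress=True)
s=get_state(); print(s['tcp_pos'],s['ft_force'],s['q'],s['wrist_torque'],R.from_rotvec(s['tool_rot']).as_matrix()[:,1])
print(pose_R(120).T@(np.array([504.8,172.35,127])-s['tcp_pos']))
```

```text
[505.39 171.65 138.09] [ 0.14  0.41 -3.84] [-0.61  0.3   0.24  1.98 -0.09  0.88  1.77] [-0.06  0.05 -0.02] [-0.5   0.87 -0.  ]
[ 0.17  0.9  11.09]
```

carry_out(
  deltas=[
    [[0,0.02,0.14,0,0,0,1],[0,0,0.12,0,0,0,1],[0,0,0.12,0,0,0,1],[0,0,0.1,0,0,0,1],[0,0,0.08,0,0,0,1]],
  ],
)

```text
time: 13.72
tcp_pos: [504.9, 172.0, 123.5]
tool_rot: [0.815, -3.034, 0.0]
ft_force: [-0.6, -0.3, -4.0]
gripper_width: 0.32
grasp_force: 59.8
```

carry_out(
  deltas=[
    [[0,0,0.03,0,0,0,1],[0,0,0.03,0,0,0,1],[0,0,0,0,0,0,1],[0,0,0,0,0,0,1],[0,0,0,0,0,0,1]],
  ],
)

```text
time: 14.35
tcp_pos: [505.0, 172.0, 122.3]
tool_rot: [-0.815, 3.034, 0.0]
ft_force: [-0.3, -0.1, -2.8]
gripper_width: 0.319
grasp_force: 59.8
```

carry_out(
  deltas=[
    [[0,0,0.03,0,0,0,1],[0,0,0.03,0,0,0,1],[0,0,0,0,0,0,1],[0,0,0,0,0,0,1],[0,0,0,0,0,0,1]],
  ],
)

```text
time: 14.98
tcp_pos: [505.0, 172.0, 120.8]
tool_rot: [0.815, -3.034, -0.0]
ft_force: [-0.4, -0.3, -3.4]
gripper_width: 0.323
grasp_force: 59.8
```

carry_out(
  deltas=[
    [[0,0,0.03,0,0,0,1],[0,0,0,0,0,0,1],[0,0,0,0,0,0,1],[0,0,0,0,0,0,1],[0,0,0,0,0,0,1]],
  ],
)

```text
time: 15.6
tcp_pos: [505.1, 172.1, 120.4]
tool_rot: [-0.815, 3.034, 0.0]
ft_force: [-2.2, -1.5, 2.4]
gripper_width: 0.319
grasp_force: 60.4
```

carry_out(
  deltas=[
    [[0,0.005,0.03,0,0,0.4,1],[0,0.005,0,0,0,0.4,1],[0,0.005,0,0,0,0.4,1],[0,0.005,0,0,0,0.4,1],[0,0.005,0,0,0,0.4,1]],
  ],
)

```text
time: 16.23
tcp_pos: [505.7, 172.4, 120.2]
tool_rot: [-0.272, 3.128, 0.0]
ft_force: [-1.3, -1.7, 4.0]
gripper_width: 0.317
grasp_force: 60.8
```

carry_out(
  deltas=[
    [[0,0.005,0.02,0,0,0.4,1],[0,0.005,0,0,0,0.4,1],[0,0.005,0,0,0,0.4,1],[0,0.005,0,0,0,0.4,1],[0,0.005,0,0,0,0.4,1]],
  ],
)

```text
time: 16.85
tcp_pos: [504.5, 173.2, 118.0]
tool_rot: [0.275, 3.129, -0.0]
ft_force: [0.0, -0.4, -3.4]
gripper_width: 0.316
grasp_force: 59.8
```

It dropped to 118 with the force gone, so the flats are found. Now easing it down.

carry_out(
  deltas=[
    [[0,0,0.05,0,0,0,1],[0,0,0.05,0,0,0,1],[0,0,0,0,0,0,1],[0,0,0,0,0,0,1],[0,0,0,0,0,0,1]],
  ],
)

```text
time: 17.48
tcp_pos: [504.7, 173.2, 116.3]
tool_rot: [0.271, 3.13, 0.0]
ft_force: [0.4, 0.4, -3.0]
gripper_width: 0.329
grasp_force: 59.8
```

carry_out(
  deltas=[
    [[0,0,0.08,0,0,0,1],[0,0,0.08,0,0,0,1],[0,0,0.08,0,0,0,1],[0,0,0,0,0,0,1],[0,0,0,0,0,0,1]],
  ],
)

```text
time: 18.1
tcp_pos: [504.7, 173.2, 110.2]
tool_rot: [-0.272, -3.13, 0.0]
ft_force: [0.4, -0.2, -4.7]
gripper_width: 0.321
grasp_force: 59.8
```

carry_out(
  deltas=[
    [[0,0,0.08,0,0,0,1],[0,0,0.08,0,0,0,1],[0,0,0.08,0,0,0,1],[0,0,0,0,0,0,1],[0,0,0,0,0,0,1]],
  ],
)

```text
time: 18.73
tcp_pos: [504.7, 173.2, 104.3]
tool_rot: [-0.272, -3.13, 0.0]
ft_force: [-0.4, 0.3, -3.6]
gripper_width: 0.316
grasp_force: 59.8
```

carry_out(
  deltas=[
    [[0,0,0.04,0,0,0,1],[0,0,0.03,0,0,0,1],[0,0,0,0,0,0,1],[0,0,0,0,0,0,1],[0,0,0,0,0,0,1]],
  ],
)

```text
time: 19.35
tcp_pos: [504.7, 173.2, 102.6]
tool_rot: [0.272, 3.13, 0.0]
ft_force: [-0.7, -0.4, -2.9]
gripper_width: 0.319
grasp_force: 59.8
```

carry_out(
  deltas=[
    [[0,0,0.03,0,0,0,1],[0,0,0.03,0,0,0,1],[0,0,0,0,0,0,1],[0,0,0,0,0,0,1],[0,0,0,0,0,0,1]],
  ],
)

```text
time: 19.98
tcp_pos: [504.7, 173.2, 101.0]
tool_rot: [0.272, 3.13, -0.0]
ft_force: [-0.4, 0.1, -2.9]
gripper_width: 0.318
grasp_force: 59.8
```

carry_out(
  deltas=[
    [[0,0,0.03,0,0,0,1],[0,0,0,0,0,0,1],[0,0,0,0,0,0,1],[0,0,0,0,0,0,1],[0,0,0,0,0,0,1]],
  ],
)

```text
time: 20.6
tcp_pos: [504.9, 173.3, 100.6]
tool_rot: [0.272, 3.13, 0.0]
ft_force: [-2.5, -0.5, 2.4]
gripper_width: 0.32
grasp_force: 60.4
```

Home: contact at 100.6, exactly 20 mm below the first touch. Now release, rise, and move across to the grip (59.7 mm along −tool x).

carry_out(
  deltas=[
    [[0,0,-0.02,0,0,0,0],[0,0,0,0,0,0,-0.2],[0,0,0,0,0,0,-0.2],[0,0,0,0,0,0,-0.2],[0,0,0,0,0,0,-0.2]],
  ],
)

```text
time: 21.22
tcp_pos: [504.7, 173.2, 100.7]
tool_rot: [0.272, 3.13, -0.0]
ft_force: [0.5, -0.6, -0.3]
gripper_width: 0.6
grasp_force: 0.0
```

carry_out(
  deltas=[
    [[0,0,-0.4,0,0,0,-0.2],[0,0,-0.8,0,0,0,-0.2],[0,0,-0.9,0,0,0,-0.2],[0,0,-0.9,0,0,0,-0.2],[0,0,-0.8,0,0,0,-0.2]],
  ],
)

```text
time: 21.85
tcp_pos: [505.1, 173.2, 197.5]
tool_rot: [0.272, 3.129, 0.001]
ft_force: [0.0, 0.5, -0.1]
gripper_width: 0.602
grasp_force: 0.0
```

Run:
```python
from h import *
np.set_printoptions(precision=1,suppress=True)
s=get_state(); print(s['tcp_pos'],s['ft_force'],s['q'])
F={c:cam(c) for c in ['scene','top','wrist']}
cv2.imwrite('pics/w4.png',F['wrist']['color'])
cv2.imwrite('pics/s4.png',F['scene']['color'])
for n in ['grip_mid','crank_socket','deck_edge','board_edge']:
    for c in F:
        for d in place_of(c,n)[:2]: print(n,c,round(d['p'],2),d['at'],at_z(F[c],d['at'],{'grip_mid':131,'crank_socket':76,'deck_edge':70,'board_edge':92}[n]))
i=np.hstack([cv2.resize(F['wrist']['color'],(400,300)),cv2.resize(F['scene']['color'][160:340,270:510],(400,300))])
cv2.imwrite('pics/v4.png',i)
```

```text
[505.1 173.2 197.5] [ 0.   0.5 -0.1] [-0.7  0.2  0.4  1.9 -0.1  1.   1.1]
grip_mid scene 0.7 [355.3, 222.8] [565.1 164.3 131. ]
grip_mid scene 0.61 [206.8, 377.1] [272.4 608.9 131. ]
grip_mid top 0.74 [198.7, 341.9] [350.2 576.  131. ]
grip_mid top 0.73 [315.0, 348.1] [329.3 305.  131. ]
grip_mid wrist 0.95 [323.3, 367.3] [565.  163.9 131. ]
crank_socket scene 0.84 [190.6, 380.1] [322.1 630.3  76. ]
crank_socket scene 0.74 [360.6, 254.3] [512.4 175.   76. ]
crank_socket top 0.63 [190.5, 330.8] [373.1 608.2  76. ]
crank_socket top 0.55 [308.3, 333.5] [359.6 322.   76. ]
crank_socket wrist 0.76 [321.4, 235.3] [507.7 172.9  76. ]
deck_edge scene 0.91 [328.9, 205.2] [745.4 141.4  70. ]
deck_edge top 0.61 [378.4, 182.8] [728.3 139.2  70. ]
board_edge scene 0.6 [324.0, 200.0] [743.7 158.2  92. ]
board_edge scene 0.52 [410.4, 262.2] [423.4  96.3  92. ]
board_edge top 0.6 [379.0, 176.0] [741.  139.3  92. ]
board_edge top 0.45 [366.7, 274.1] [500.1 176.7  92. ]
```

View pics/v4.png

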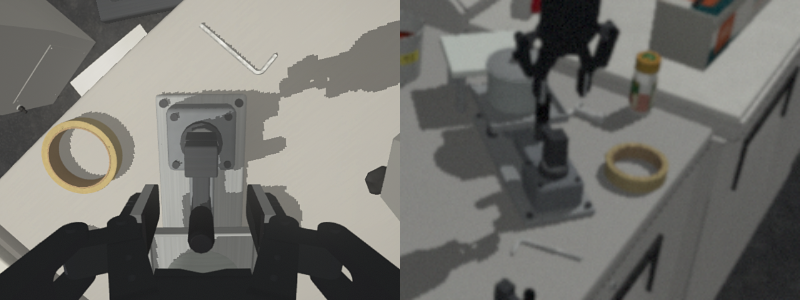

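The crank is seated upright, with its grip at about (564,163). Before winding I'll measure the deck-to-board height difference from two wrist positions across the gap.

carry_out(
  deltas=[
    [[-0.9,0,-0.26,0,0,0,-0.2],[-0.9,0,-0.26,0,0,0,-0.2],[-0.9,0,-0.26,0,0,0,-0.2],[-0.9,0,-0.26,0,0,0,-0.2],[-0.9,0,-0.26,0,0,0,-0.2]],
  ],
)

```text
time: 23.22
tcp_pos: [616.2, 153.8, 228.3]
tool_rot: [-0.271, -3.13, 0.0]
ft_force: [-0.2, -0.1, -0.0]
gripper_width: 0.6
grasp_force: 0.0
```

carry_out(
  deltas=[
    [[-0.9,0,0,0,0,0,-0.2],[-0.9,0,0,0,0,0,-0.2],[-0.9,0,0,0,0,0,-0.2],[-0.4,0,0,0,0,0,-0.2],[0,0,0,0,0,0,-0.2]],
  ],
)

```text
time: 23.85
tcp_pos: [691.9, 140.1, 227.9]
tool_rot: [-0.272, -3.129, 0.001]
ft_force: [0.5, -0.3, 0.5]
gripper_width: 0.602
grasp_force: 0.0
```

Run:
```python
from h import *
import pickle
np.set_printoptions(precision=1,suppress=True)
f=cam('wrist'); pickle.dump(f,open('A.pkl','wb')); print(get_state()['tcp_pos'])
for n,z in [('deck_edge',70),('board_edge',92)]:
    for d in place_of('wrist',n)[:2]: print(n,d['p'],d['at'],at_z(f,d['at'],z))
```

```text
[691.4 140.5 228. ]
board_edge 0.61 [344.9, 302.1] [745.1 145.6  92. ]
```

carry_out(
  deltas=[
    [[-0.9,0,0,0,0,0,-0.2],[-0.9,0,0,0,0,0,-0.2],[-0.9,0,0,0,0,0,-0.2],[-0.9,0,0,0,0,0,-0.2],[-0.8,0,0,0,0,0,-0.2]],
  ],
)

```text
time: 24.62
tcp_pos: [800.2, 122.1, 228.4]
tool_rot: [-0.271, -3.129, -0.001]
ft_force: [0.8, -0.3, -0.5]
gripper_width: 0.6
grasp_force: 0.0
```

```bash
cat > ortho.py <<'E'
from h import *
import pickle,sys
def ortho(f,z,x0=170,x1=270,ym=80,s=4,yaw=-8.7):
    a=np.radians(yaw); H=np.array([506.5,173.,0])
    X,Y=np.meshgrid(np.arange(-ym,ym,1/s),np.arange(x1,x0,-1/s))  # X: lift y (flipped), rows lift x
    L=np.stack([Y,-X],-1); ca,sa=np.cos(a),np.sin(a)
    P=np.stack([H[0]+L[...,0]*ca-L[...,1]*sa,H[1]+L[...,0]*sa+L[...,1]*ca,np.full(X.shape,z)],-1)
    M=np.array(f['camera_from_world']); q=P@M[:3,:3].T+M[:3,3]; u=q[...,:2]/q[...,2:]; k=1+f['k1']*(u**2).sum(-1)
    return cv2.remap(f['color'],(f['fx']*u[...,0]*k+f['cx']).astype('f4'),(f['fy']*u[...,1]*k+f['cy']).astype('f4'),cv2.INTER_LINEAR)
E
python3 - <<'E'
from ortho import *
np.set_printoptions(precision=1,suppress=True)
f=cam('wrist'); pickle.dump(f,open('B.pkl','wb')); print(get_state()['tcp_pos'],get_state()['q'])
A=pickle.load(open('A.pkl','rb'))
for n,z in [('deck_edge',70),('board_edge',92)]:
    for d in place_of('wrist',n)[:2]: print(n,d['p'],d['at'],at_z(f,d['at'],z))
a,b=ortho(A,80,s=2.5),ortho(f,80,s=2.5); print(a.shape)
cv2.imwrite('pics/ab.png',np.hstack([cv2.copyMakeBorder(cv2.resize(a,(400,250)),0,0,0,0,0),cv2.resize(b,(400,250))]))
E
```

```text
[802.1 120.8 227.8] [-0.4  0.7  0.4  1.1 -0.3  1.3  1.4]
deck_edge 0.65 [324.2, 123.1] [734.4 134.1  70. ]
board_edge 0.62 [342.9, 139.2] [745.7 143.8  92. ]
(250, 400, 3)
```

View pics/ab.png

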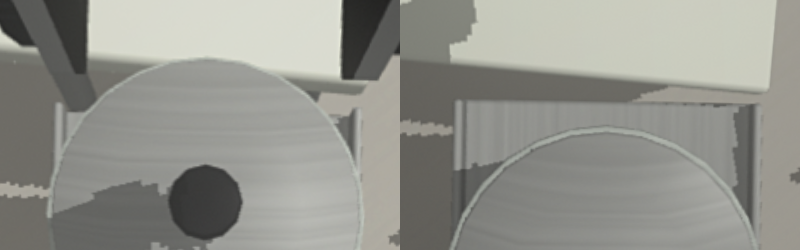

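Left is view A, right is view B, both rectified at z=80. The board's edge runs slightly slanted (rows ~61→92 in B). The deck edge is level at row ~102, visible beside the pot in A at px 60 and 340. I'll match the edges numerically.

Run:
```python
from ortho import *
A,B=[pickle.load(open(k+'.pkl','rb')) for k in 'AB']
s=4
G=[cv2.cvtColor(ortho(f,80,s=s),cv2.COLOR_BGR2GRAY) for f in (A,B)]
for X in (-42,-38,-35,36,40,44,48,50,52,54,56,58,-57,-53,-50):
    c=int((X+80)*s); 
    for n,g in zip('AB',G):
        p=g[80:220,c-1:c+2].mean(1); print(X,n,' '.join('%d'%v for v in p[::2]))
```

```text
-42 A 213 208 200 192 183 173 162 149 135 123 121 119 119 119 118 117 115 112 111 111 112 111 111 111 111 110 111 112 112 111 110 107 105 100 96 96 94 91 89 90 96 114 134 151 156 153 145 139 138 139 141 141 141 140 140 141 139 140 140 141 142 143 142 141 141 142 142 141 141 141
-42 B 197 197 198 197 197 197 197 198 196 190 182 173 163 148 128 110 104 103 103 103 103 103 103 103 103 104 103 103 103 103 102 102 102 102 102 102 102 101 101 103 113 127 135 140 142 143 142 143 143 142 143 143 143 143 143 143 143 142 142 142 142 142 142 142 142 142 142 141 141 141
-38 A 214 211 206 199 190 181 172 159 146 131 124 121 120 120 120 119 116 113 112 112 112 111 111 111 112 112 112 111 111 111 110 110 114 128 147 153 151 143 139 139 143 145 146 145 144 142 141 141 142 142 142 142 143 143 143 142 141 141 140 141 143 144 144 143 142 142 143 143 143 143
-38 B 197 197 197 197 197 197 197 197 197 194 189 180 171 160 145 123 109 103 102 103 103 103 103 103 103 104 103 103 103 102 103 103 103 103 102 101 102 101 101 103 117 131 139 145 149 149 149 149 149 149 149 148 149 148 148 148 149 149 149 149 149
[... 6581 characters left out ...]
01 101 101 101 101 101 100 100 101 101 101 100 100 100 106 117 127 132 138 140 140 139 138 138 138 140 143 143 142 142 142 142 141 141 140 140 139 140 141 140 140 140 140 141 140
-50 A 55 54 56 55 54 54 54 55 55 54 54 53 53 53 54 54 57 61 67 80 87 89 89 89 89 90 90 89 90 90 90 90 90 89 88 88 88 89 89 88 88 88 88 89 89 88 86 85 83 102 144 153 157 156 155 155 154 155 156 157 159 162 165 163 158 152 148 143 138 136
-50 B 197 196 197 197 197 197 197 193 185 176 167 155 136 115 105 102 102 103 102 102 102 102 102 102 102 102 101 101 102 102 102 101 101 101 101 101 101 100 99 104 114 129 137 142 144 144 144 143 143 143 143 143 143 143 143 143 143 143 143 143 143 143 143 142 143 143 143 143 142 142
```

Run:
```python
from ortho import *
a=np.radians(-8.7)
C=[]
for k in 'AB':
    f=pickle.load(open(k+'.pkl','rb')); c,_=ray(f,[320,240]); d=c-[506.5,173,0]; C.append(((d[0]*np.cos(a)+d[1]*np.sin(a)),c[2]))
print(C)
def h(iA,iB):
    xA,xB=[270-(80+2*i)/4 for i in (iA,iB)]
    # x(z)=x80+(cx-x80)*(z-80)/(cz-80)
    mA,mB=[(c[0]-x)/(c[1]-80) for c,x in zip(C,(xA,xB))]
    dz=(xA-xB)/(mB-mA); return round(80+dz,1),round(xB+mB*dz,1)
print('board',[h(*p) for p in ((16.7,24.3),(17.1,24.8),(18.6,25.7),(15.5,23.3),(1.7,9.3),(0.7,8.8))])
print('deck',[h(*p) for p in ((51,43.5),(51.7,43.8),(48.5,39),(55,47),(52,43))])
s=get_state(); print(s['tcp_pos'],s['q'],s['time'])
plan([564.2,163.3,200],80,15,-0.2)
```

```text
[(np.float64(118.44986739828701), np.float64(355.81064872938873)), (np.float64(228.22171629414606), np.float64(356.308589471795))]
board [(np.float64(89.2), np.float64(237.5)), (np.float64(89.3), np.float64(237.3)), (np.float64(88.6), np.float64(236.9)), (np.float64(89.5), np.float64(238.0)), (np.float64(89.2), np.float64(244.8)), (np.float64(89.8), np.float64(245.0))]
deck [(np.float64(70.2), np.float64(228.3)), (np.float64(69.7), np.float64(228.1)), (np.float64(67.5), np.float64(230.6)), (np.float64(69.6), np.float64(226.4)), (np.float64(68.2), np.float64(228.5))]
[799.93962244 121.33474858 227.80268018] [-0.42728941  0.73726171  0.40357224  1.14870669 -0.27674315  1.30802808
  1.3501436 ] 24.775
[[0.64, 0.0, 0.07, -0.0, -0.0, 0.0, -0.2], [0.64, 0.0, 0.07, -0.0, -0.0, 0.0, -0.2], [0.64, 0.0, 0.07, -0.0, -0.0, 0.0, -0.2], [0.64, 0.0, 0.07, -0.0, -0.0, 0.0, -0.2], [0.64, 0.0, 0.07, -0.0, -0.0, 0.0, -0.2]]
[[0.64, 0.0, 0.07, -0.0, -0.0, 0.0, -0.2], [0.64, 0.0, 0.07, -0.0, -0.0, 0.0, -0.2], [0.64, 0.0, 0.07, -0.0, -0.0, 0.0, -0.2], [0.64, 0.0, 0.07, -0.0, -0.0, 0.0, -0.2], [0.64, 0.0, 0.07, -0.0, -0.0, 0.0, -0.2]]
[[0.64, 0.0, 0.07, -0.0, -0.0, 0.0, -0.2], [0.64, 0.0, 0.07, -0.0, -0.0, 0.0, -0.2], [0.64, 0.0, 0.07, -0.0, -0.0, 0.0, -0.2], [0.64, 0.0, 0.07, -0.0, -0.0, 0.0, -0.2], [0.64, 0.0, 0.07, -0.0, -0.0, 0.0, -0.2]]
```

Board is at ~89.3 and deck at ~69.7, so it needs about 19.5 mm, roughly 440° of winding. Now to the grip.

carry_out(
  deltas=[
    [[0.96,0,0,0,0,0,-0.2],[0.96,0,0,0,0,0,-0.2],[0.96,0,0,0,0,0,-0.2],[0.96,0,0,0,0,0,-0.2],[0.96,0,0,0,0,0,-0.2]],
  ],
)

```text
time: 25.4
tcp_pos: [679.7, 143.2, 228.6]
tool_rot: [-0.27, -3.129, -0.002]
ft_force: [0.3, 0.6, 0.2]
gripper_width: 0.601
grasp_force: 0.0
```

carry_out(
  deltas=[
    [[0.96,0,0,0,0,0,-0.2],[0.96,0,0,0,0,0,-0.2],[0.96,0,0,0,0,0,-0.2],[0.96,0,0,0,0,0,-0.2],[0.94,0,0,0,0,0,-0.2]],
  ],
)

```text
time: 26.02
tcp_pos: [561.9, 163.4, 228.5]
tool_rot: [-0.269, -3.129, -0.001]
ft_force: [0.8, 0.2, 0.3]
gripper_width: 0.598
grasp_force: 0.0
```

carry_out(
  deltas=[
    [[0,0,0.3,0,0,0,-0.2],[0,0,0.3,0,0,0,-0.2],[0,0,0.3,0,0,0,-0.2],[0,0,0.2,0,0,0,-0.2],[0,0,0,0,0,0,-0.2]],
  ],
)

```text
time: 26.65
tcp_pos: [564.2, 162.4, 199.9]
tool_rot: [-0.272, -3.129, 0.002]
ft_force: [-0.0, -0.1, -0.1]
gripper_width: 0.602
grasp_force: 0.0
```

Run:
```python
from h import *
np.set_printoptions(precision=2,suppress=True)
s=get_state(); print(s['tcp_pos'],s['q'],s['time']); T=R.from_rotvec(s['tool_rot']).as_matrix(); print(T)
print(T.T@(np.array([564.2,163.3,128])-s['tcp_pos']))
f=cam('wrist')
for d in place_of('wrist','grip_mid')[:1]: print(d['p'],d['at'],at_z(f,d['at'],131))
```

```text
[564.23 162.4  199.88] [-0.69  0.33  0.41  1.81 -0.15  1.04  1.17] 26.65
[[-0.98  0.17 -0.  ]
 [ 0.17  0.98 -0.  ]
 [ 0.   -0.   -1.  ]]
[ 0.11  0.96 71.88]
0.88 [325.9, 260.9] [562.74 163.83 131.  ]
```

carry_out(
  deltas=[
    [[0,0.03,0.5,0,0,0,-0.2],[0,0,0.7,0,0,0,-0.2],[0,0,0.7,0,0,0,-0.2],[0,0,0.6,0,0,0,-0.2],[0,0,0.38,0,0,0,-0.2]],
  ],
)

```text
time: 27.38
tcp_pos: [563.6, 163.3, 127.0]
tool_rot: [-0.271, -3.128, 0.002]
ft_force: [0.0, 0.6, 0.5]
gripper_width: 0.6
grasp_force: 0.0
```

carry_out(
  deltas=[
    [[0,0,0,0,0,0,1],[0,0,0,0,0,0,1],[0,0,0,0,0,0,1],[0,0,0,0,0,0,1],[0,0,0,0,0,0,1]],
  ],
  force=30,
)

```text
time: 28.0
tcp_pos: [564.6, 163.6, 129.1]
tool_rot: [0.272, 3.129, 0.001]
ft_force: [0.0, 0.4, -0.3]
gripper_width: 0.248
grasp_force: 29.4
```

Run:
```python
from h import *
np.set_printoptions(precision=2,suppress=True)
s=get_state(); print(s['tcp_pos'],s['ft_force'],s['grasp_force'],s['wrist_torque'])
# circle rows: clockwise about hub; start angle from measured
T=pose_R(80); c=np.array([506.5,173.0]); a0=-10.0
prev=c+58*np.array([np.cos(np.radians(a0)),np.sin(np.radians(a0))]); print(prev)
rows=[]
for k in range(1,46):
    a=np.radians(a0-10*k); p=c+58*np.array([np.cos(a),np.sin(a)])
    d=T.T@np.r_[p-prev,0]/25; rows.append([round(float(d[0]),2),round(float(d[1]),2),0,0,0,0,1]); prev=c+0*p+ (p-c)
for i in range(0,45,5): print(rows[i:i+5])
```

```text
[564.62 163.62 129.07] [ 0.05  0.38 -0.33] 29.407867512200028 [ 0.02  0.01 -0.03]
[563.62 162.93]
[[0.04, -0.4, 0, 0, 0, 0, 1], [0.1, -0.39, 0, 0, 0, 0, 1], [0.17, -0.37, 0, 0, 0, 0, 1], [0.23, -0.33, 0, 0, 0, 0, 1], [0.29, -0.29, 0, 0, 0, 0, 1]]
[[0.33, -0.23, 0, 0, 0, 0, 1], [0.37, -0.17, 0, 0, 0, 0, 1], [0.39, -0.1, 0, 0, 0, 0, 1], [0.4, -0.04, 0, 0, 0, 0, 1], [0.4, 0.04, 0, 0, 0, 0, 1]]
[[0.39, 0.1, 0, 0, 0, 0, 1], [0.37, 0.17, 0, 0, 0, 0, 1], [0.33, 0.23, 0, 0, 0, 0, 1], [0.29, 0.29, 0, 0, 0, 0, 1], [0.23, 0.33, 0, 0, 0, 0, 1]]
[[0.17, 0.37, 0, 0, 0, 0, 1], [0.1, 0.39, 0, 0, 0, 0, 1], [0.04, 0.4, 0, 0, 0, 0, 1], [-0.04, 0.4, 0, 0, 0, 0, 1], [-0.1, 0.39, 0, 0, 0, 0, 1]]
[[-0.17, 0.37, 0, 0, 0, 0, 1], [-0.23, 0.33, 0, 0, 0, 0, 1], [-0.29, 0.29, 0, 0, 0, 0, 1], [-0.33, 0.23, 0, 0, 0, 0, 1], [-0.37, 0.17, 0, 0, 0, 0, 1]]
[[-0.39, 0.1, 0, 0, 0, 0, 1], [-0.4, 0.04, 0, 0, 0, 0, 1], [-0.4, -0.04, 0, 0, 0, 0, 1], [-0.39, -0.1, 0, 0, 0, 0, 1], [-0.37, -0.17, 0, 0, 0, 0, 1]]
[[-0.33, -0.23, 0, 0, 0, 0, 1], [-0.29, -0.29, 0, 0, 0, 0, 1], [-0.23, -0.33, 0, 0, 0, 0, 1], [-0.17, -0.37, 0, 0, 0, 0, 1], [-0.1, -0.39, 0, 0, 0, 0, 1]]
[[-0.04, -0.4, 0, 0, 0, 0, 1], [0.04, -0.4, 0, 0, 0, 0, 1], [0.1, -0.39, 0, 0, 0, 0, 1], [0.17, -0.37, 0, 0, 0, 0, 1], [0.23, -0.33, 0, 0, 0, 0, 1]]
[[0.29, -0.29, 0, 0, 0, 0, 1], [0.33, -0.23, 0, 0, 0, 0, 1], [0.37, -0.17, 0, 0, 0, 0, 1], [0.39, -0.1, 0, 0, 0, 0, 1], [0.4, -0.04, 0, 0, 0, 0, 1]]
```

carry_out(
  deltas=[
    [[0.04,-0.4,0,0,0,0,1],[0.1,-0.39,0,0,0,0,1],[0.17,-0.37,0,0,0,0,1],[0.23,-0.33,0,0,0,0,1],[0.29,-0.29,0,0,0,0,1]],
  ],
)

```text
time: 28.62
tcp_pos: [536.7, 123.0, 129.4]
tool_rot: [0.272, 3.128, 0.002]
ft_force: [2.7, 3.8, 0.1]
gripper_width: 0.245
grasp_force: 29.6
```

```bash
cat > ck.py <<'E'
from h import *
s=get_state(); T=R.from_rotvec(s['tool_rot']).as_matrix(); d=s['tcp_pos']-np.array([506.5,173,0]); a=np.degrees(np.arctan2(d[1],d[0]))
print(s['time'],'r',np.hypot(d[0],d[1]).round(1),'ang',a.round(1),'z',d[2].round(1),s['ft_force'].round(1),s['gripper_width'],s['q'].round(2),'tilt',T[:,2].round(3))
E
python3 ck.py
```

```text
28.625 r 58.4 ang -58.8 z 129.4 [2.7 3.8 0.1] 0.24460851005044704 [-0.64  0.35  0.4   1.95 -0.18  0.87  1.25] tilt [ 0.002  0.001 -1.   ]
```

carry_out(
  deltas=[
    [[0.33,-0.23,0,0,0,0,1],[0.37,-0.17,0,0,0,0,1],[0.39,-0.1,0,0,0,0,1],[0.4,-0.04,0,0,0,0,1],[0.4,0.04,0,0,0,0,1]],
  ],
)

```text
time: 29.25
tcp_pos: [488.0, 117.7, 129.5]
tool_rot: [0.273, 3.128, -0.002]
ft_force: [4.0, -0.5, 5.7]
gripper_width: 0.245
grasp_force: 30.3
```

carry_out(
  deltas=[
    [[0.39,0.1,0,0,0,0,1],[0.37,0.17,0,0,0,0,1],[0.33,0.23,0,0,0,0,1],[0.29,0.29,0,0,0,0,1],[0.23,0.33,0,0,0,0,1]],
  ],
)

```text
time: 29.88
tcp_pos: [451.8, 150.8, 129.1]
tool_rot: [-0.273, -3.128, 0.007]
ft_force: [0.8, -3.3, 8.4]
gripper_width: 0.245
grasp_force: 30.7
```

```bash
python3 ck.py
```

```text
29.875 r 59.0 ang -157.9 z 129.1 [ 0.8 -3.3  8.4] 0.24532443881579347 [-0.76  0.21  0.39  2.12 -0.11  0.83  1.08] tilt [-0.002 -0.004 -1.   ]
```

carry_out(
  deltas=[
    [[0.17,0.37,-0.02,0,0,0,1],[0.1,0.39,-0.01,0,0,0,1],[0.04,0.4,0,0,0,0,1],[-0.04,0.4,0,0,0,0,1],[-0.1,0.39,0,0,0,0,1]],
  ],
)

```text
time: 30.5
tcp_pos: [453.5, 199.4, 129.0]
tool_rot: [-0.271, -3.122, 0.011]
ft_force: [-2.7, -3.3, 10.3]
gripper_width: 0.249
grasp_force: 30.6
```

carry_out(
  deltas=[
    [[-0.17,0.37,0,0,0,0,1],[-0.23,0.33,0,0,0,0,1],[-0.29,0.29,0,0,0,0,1],[-0.33,0.23,0,0,0,0,1],[-0.37,0.17,0,0,0,0,1]],
  ],
)

```text
time: 31.12
tcp_pos: [492.8, 230.1, 129.0]
tool_rot: [-0.268, -3.12, 0.007]
ft_force: [-4.1, 1.0, 10.4]
gripper_width: 0.251
grasp_force: 30.8
```

```bash
python3 ck.py
```

```text
31.125 r 58.7 ang 103.5 z 129.0 [-4.1  1.  10.4] 0.2511848220989754 [-0.81  0.34  0.34  1.96 -0.15  0.88  1.01] tilt [-0.01  -0.004 -1.   ]
```

carry_out(
  deltas=[
    [[-0.39,0.1,-0.02,0,0,0,1],[-0.4,0.04,-0.02,0,0,0,1],[-0.4,-0.04,0,0,0,0,1],[-0.39,-0.1,0,0,0,0,1],[-0.37,-0.17,0,0,0,0,1]],
  ],
)

```text
time: 31.75
tcp_pos: [540.2, 220.3, 129.5]
tool_rot: [-0.266, -3.122, 0.0]
ft_force: [-1.4, 4.4, 4.0]
gripper_width: 0.248
grasp_force: 30.1
```

carry_out(
  deltas=[
    [[-0.33,-0.23,0,0,0,0,1],[-0.29,-0.29,0,0,0,0,1],[-0.23,-0.33,0,0,0,0,1],[-0.17,-0.37,0,0,0,0,1],[-0.1,-0.39,0,0,0,0,1]],
  ],
)

```text
time: 32.38
tcp_pos: [564.0, 174.9, 129.8]
tool_rot: [-0.269, -3.128, -0.001]
ft_force: [2.2, 4.0, 1.1]
gripper_width: 0.248
grasp_force: 29.8
```

```bash
python3 ck.py
```

```text
32.375 r 57.5 ang 1.9 z 129.8 [2.2 4.  1.1] 0.2477698991812998 [-0.67  0.42  0.36  1.85 -0.19  0.91  1.18] tilt [-0.002  0.001 -1.   ]
```

carry_out(
  deltas=[
    [[-0.04,-0.4,0,0,0,0,1],[0.04,-0.4,0,0,0,0,1],[0.1,-0.39,0,0,0,0,1],[0.17,-0.37,0,0,0,0,1],[0.23,-0.33,0,0,0,0,1]],
  ],
)

```text
time: 33.0
tcp_pos: [543.4, 128.6, 129.9]
tool_rot: [-0.272, -3.128, 0.001]
ft_force: [1.6, 4.3, -2.1]
gripper_width: 0.247
grasp_force: 29.6
```

carry_out(
  deltas=[
    [[0.29,-0.29,0,0,0,0,1],[0.33,-0.23,0,0,0,0,1],[0.37,-0.17,0,0,0,0,1],[0.39,-0.1,0,0,0,0,1],[0,0,0,0,0,0,1]],
  ],
)

```text
time: 33.62
tcp_pos: [505.8, 115.1, 130.2]
tool_rot: [-0.271, -3.128, 0.002]
ft_force: [1.2, 1.9, -3.5]
gripper_width: 0.247
grasp_force: 29.7
```

```bash
python3 ck.py
```

```text
33.625 r 57.9 ang -90.7 z 130.2 [ 1.2  1.9 -3.5] 0.24710932878618036 [-0.65  0.29  0.39  2.02 -0.15  0.85  1.22] tilt [-0.002 -0.001 -1.   ]
```

carry_out(
  deltas=[
    [[0,0,0.02,0,0,0,1],[0,0,0.02,0,0,0,0.3],[0,0,0,0,0,0,-0.2],[0,0,0,0,0,0,-0.2],[0,0,0,0,0,0,-0.2]],
  ],
)

```text
time: 34.25
tcp_pos: [507.3, 115.5, 129.5]
tool_rot: [-0.272, -3.13, 0.0]
ft_force: [0.7, -0.8, 1.0]
gripper_width: 0.6
grasp_force: 0.0
```

carry_out(
  deltas=[
    [[0,0,-0.6,0,0,0,-0.2],[0,0,-0.9,0,0,0,-0.2],[0,0,-0.9,0,0,0,-0.2],[0,0,-0.9,0,0,0,-0.2],[0,0,-0.6,0,0,0,-0.2]],
  ],
)

```text
time: 34.88
tcp_pos: [508.1, 115.7, 229.2]
tool_rot: [0.272, 3.127, 0.002]
ft_force: [-0.8, 0.9, 0.2]
gripper_width: 0.603
grasp_force: 0.0
```

Run:
```python
from h import *
s=get_state(); print(s['tcp_pos'])
plan([691,140.5,230],80,10,-0.2)
```

```text
[508.10915579 115.744094   229.24895654]
[[-0.7, 0.22, -0.0, 0.0, 0.0, 0.0, -0.2], [-0.7, 0.22, -0.0, 0.0, 0.0, 0.0, -0.2], [-0.7, 0.22, -0.0, 0.0, 0.0, 0.0, -0.2], [-0.7, 0.22, -0.0, 0.0, 0.0, 0.0, -0.2], [-0.7, 0.22, -0.0, 0.0, 0.0, 0.0, -0.2]]
[[-0.7, 0.22, -0.0, 0.0, 0.0, 0.0, -0.2], [-0.7, 0.22, -0.0, 0.0, 0.0, 0.0, -0.2], [-0.7, 0.22, -0.0, 0.0, 0.0, 0.0, -0.2], [-0.7, 0.22, -0.0, 0.0, 0.0, 0.0, -0.2], [-0.7, 0.22, -0.0, 0.0, 0.0, 0.0, -0.2]]
```

carry_out(
  deltas=[
    [[-0.7,0.22,0,0,0,0,-0.2],[-0.7,0.22,0,0,0,0,-0.2],[-0.7,0.22,0,0,0,0,-0.2],[-0.7,0.22,0,0,0,0,-0.2],[-0.7,0.22,0,0,0,0,-0.2]],
  ],
)

```text
time: 35.5
tcp_pos: [598.7, 127.8, 227.3]
tool_rot: [-0.271, -3.13, 0.0]
ft_force: [-0.5, 0.5, -0.0]
gripper_width: 0.603
grasp_force: 0.0
```

carry_out(
  deltas=[
    [[-0.8,0.25,0,0,0,0,-0.2],[-0.8,0.25,0,0,0,0,-0.2],[-0.9,0.3,0,0,0,0,-0.2],[-0.9,0.3,0,0,0,0,-0.2],[0,0,0,0,0,0,-0.2]],
  ],
)

```text
time: 36.12
tcp_pos: [687.6, 140.4, 226.8]
tool_rot: [0.271, 3.13, -0.001]
ft_force: [0.4, 0.5, -0.7]
gripper_width: 0.603
grasp_force: 0.0
```

Run:
```python
from h import *
import pickle
f=cam('wrist'); pickle.dump(f,open('A2.pkl','wb')); print(get_state()['tcp_pos'])
```

```text
[686.63850625 140.09495729 226.7743652 ]
```

carry_out(
  deltas=[
    [[-0.9,0,0,0,0,0,-0.2],[-0.9,0,0,0,0,0,-0.2],[-0.9,0,0,0,0,0,-0.2],[-0.9,0,0,0,0,0,-0.2],[-0.8,0,0,0,0,0,-0.2]],
  ],
)

```text
time: 36.8
tcp_pos: [794.7, 120.9, 227.2]
tool_rot: [-0.272, -3.128, 0.0]
ft_force: [-0.1, 0.5, -0.4]
gripper_width: 0.601
grasp_force: 0.0
```

Run:
```python
from ortho import *
f=cam('wrist'); pickle.dump(f,open('B2.pkl','wb')); print(get_state()['tcp_pos'])
A=pickle.load(open('A2.pkl','rb'))
g=[ortho(k,80,s=2.5) for k in (A,f)]
cv2.imwrite('pics/ab2.png',np.hstack(g))
s=4; G=[cv2.cvtColor(ortho(k,80,s=s),cv2.COLOR_BGR2GRAY) for k in (A,f)]
for X in (-53,-50,-35,44,50,52,54):
    c=int((X+80)*s)
    for n,q in zip('AB',G):
        print(X,n,' '.join('%d'%v for v in q[80:220,c-1:c+2].mean(1)[::2]))
```

```text
[796.62350698 119.6352281  226.69071121]
-53 A 53 54 53 52 52 52 52 52 53 55 59 65 72 79 84 87 89 91 92 93 93 92 92 92 91 91 90 89 100 113 126 138 149 157 158 157 150 143 139 139 140 141 142 142 143 143 144 144 143 143 144 143 144 145 146 147 147 146 145 143 141 139 138 141 143 145 145 144 144 143
-53 B 129 128 128 145 171 197 196 187 177 168 156 138 119 106 102 102 102 102 102 102 102 102 102 102 102 102 102 102 102 101 101 102 101 102 101 101 101 100 101 110 122 131 138 142 142 142 142 142 142 142 142 142 141 141 141 141 142 141 141 141 141 142 142 141 141 142 141 141 141 141
-50 A 54 53 53 54 54 53 53 54 54 54 53 54 54 54 54 54 53 53 53 53 53 52 54 57 60 65 69 79 107 139 143 143 141 142 143 145 145 144 143 143 142 143 144 144 144 144 144 145 145 145 145 145 145 145 146 147 147 147 146 145 144 142 140 141 143 145 146 146 145 144
-50 B 173 155 162 181 198 199 196 189 181 173 164 150 131 115 105 103 103 103 103 102 102 102 102 102 103 102 102 102 102 102 102 102 102 102 102 102 101 101 101 114 126 137 143 148 149 149 148 148 148 148 148 148 148 148 148 148 148 148 147 148 148 148 148
[... 2180 characters left out ...]
55 155 155 153 144 133 129 133 142 146 147 148 148 147 148 148 147 148 148 147 147 147 147 147 147 147 147 147 147 146 147 146 146
54 A 221 221 220 220 220 220 220 220 220 220 220 220 220 220 220 220 221 221 220 216 207 198 189 181 174 178 180 180 174 168 164 162 162 162 161 161 162 164 167 168 168 167 165 164 166 166 166 166 165 165 166 168 170 171 172 172 171 171 171 170 169 168 167 167 167 167 169 171 173 174
54 B 202 202 202 202 202 202 202 202 202 202 202 203 202 202 202 202 201 202 202 202 201 201 201 202 202 202 199 192 184 174 164 148 129 126 141 154 155 154 154 154 154 145 133 126 129 137 142 143 144 144 144 143 143 143 143 142 143 143 143 143 143 143 142 142 142 142 142 142 142 142
```

View pics/ab2.png

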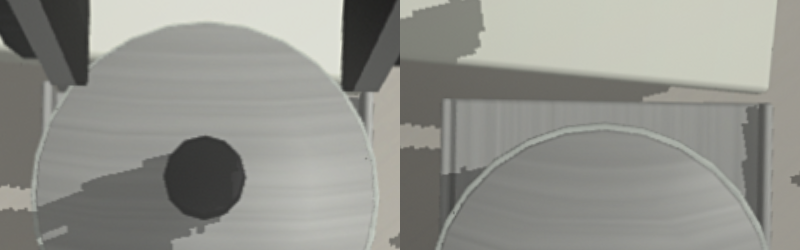

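The rectified view shows the deck risen, with its sides spread to px 443–768 versus 456–758 before, which gives a height near 90. I'll refine this from the lip edges.

Run:
```python
from ortho import *
s=8
for k in ('B','B2'):
    f=pickle.load(open(k+'.pkl','rb')); c,_=ray(f,[320,240]); g=cv2.cvtColor(ortho(f,80,s=s),cv2.COLOR_BGR2GRAY).astype(float)
    print(k,c[2])
    for x in (222,216):
        r=int((270-x)*s); p=g[r-4:r+5].mean(0)
        for lo in (-68,50): print(x,lo,' '.join('%d'%v for v in p[int((lo+80)*s):int((lo+80+18)*s):4]))
# disparity of lips' front ends / outer columns in A, A2, B, B2
for X in (-62,-60,-58,60,62,64):
  for k in ('A2','B2'):
    g=cv2.cvtColor(ortho(pickle.load(open(k+'.pkl','rb')),80,s=4),cv2.COLOR_BGR2GRAY); cc=int((X+80)*4)
    print(X,k,' '.join('%d'%v for v in g[100:220,cc-1:cc+2].mean(1)[::2]))
```

```text
B 356.308589471795
222 -68 99 98 98 97 97 97 97 97 97 97 98 98 98 98 98 98 98 97 95 109 127 143 154 153 148 135 114 108 112 127 143 147 147 146 145 144
222 50 145 143 142 140 142 142 136 119 102 99 99 100 99 100 100 101 102 101 95 88 83 85 93 108 126 143 155 159 150 142 143 152 154 153 153 154
216 -68 111 111 106 100 98 97 98 106 120 128 127 117 116 117 115 107 101 95 99 111 131 144 151 152 145 128 113 107 114 129 142 145 146 145 144 144
216 50 144 142 140 140 141 142 144 145 138 121 99 98 98 99 100 100 101 98 92 85 81 85 95 111 130 146 155 159 157 154 153 153 154 153 153 153
B2 355.14823695786185
222 -68 98 98 99 99 98 98 98 98 97 104 118 136 148 152 152 146 130 116 109 108 115 136 144 146 147 147 144 143 143 142 141 141 142 145 146 148
222 50 147 147 148 148 147 147 145 144 143 142 141 142 144 145 146 148 145 133 114 99 99 99 100 101 102 99 93 87 83 85 91 102 118 134 148 156
216 -68 150 150 150 150 150 150 151 142 127 113 123 137 147 152 151 142 127 113 106 106 120 134 143 146 146 145 145 143 142 141 141 141 143 145 146 147
216 50 146 146 146 146 147 146 145 144 142 140 141 142 143
[... 2156 characters left out ...]
66 166 168 170 172 173 173
62 B2 201 201 202 201 201 202 201 201 201 201 201 201 201 201 201 201 202 201 197 188 179 169 157 139 121 133 147 155 155 154 155 150 141 129 113 105 104 102 101 103 102 102 102 101 101 101 101 101 101 101 101 100 100 101 100 100 100 101 101 100
64 A2 48 48 48 47 47 47 48 51 55 59 65 75 83 90 92 93 94 93 93 93 92 91 91 103 113 109 105 101 95 90 87 88 88 87 88 88 89 87 86 85 88 94 104 130 155 176 182 186 190 185 178 173 171 169 167 167 169 172 172 172
64 B2 202 202 202 201 201 202 201 201 201 201 201 201 202 201 201 201 201 201 199 191 183 173 162 145 138 143 151 155 154 156 156 148 127 98 87 85 84 83 83 83 84 84 84 85 84 84 84 84 84 83 83 83 82 83 83 82 83 82 82 82
```

The lip parallax gives a rise of about 19.3–20 mm, which agrees with the winding. One more intermediate view, on the way out, for a direct flush check.

carry_out(
  deltas=[
    [[0.6,0,0,0,0,0,-0.2],[0.8,0,0,0,0,0,-0.2],[0.8,0,0,0,0,0,-0.2],[0.3,0,0,0,0,0,-0.2],[0,0,0,0,0,0,-0.2]],
  ],
)

```text
time: 37.48
tcp_pos: [732.9, 132.3, 227.5]
tool_rot: [-0.271, -3.13, -0.001]
ft_force: [0.2, -0.1, 0.7]
gripper_width: 0.6
grasp_force: 0.0
```

Run:
```python
from ortho import *
f=cam('wrist'); pickle.dump(f,open('C.pkl','wb')); B=pickle.load(open('B2.pkl','rb'))
a=np.radians(-8.7)
for k in (f,B):
    c,_=ray(k,[320,240]); d=c-[506.5,173,0]; print((d[0]*np.cos(a)+d[1]*np.sin(a)),c[2])
G=[cv2.cvtColor(ortho(k,89,s=4),cv2.COLOR_BGR2GRAY) for k in (f,B)]
for X in (-50,-46,46,50,54):
    c=int((X+80)*4)
    for n,q in zip('CB',G):
        print(X,n,' '.join('%d'%v for v in q[80:200,c-1:c+2].mean(1)[::2]))
```

```text
160.01878518792782 355.34267663924254
222.9867719924528 355.14823695786185
-50 C 207 208 208 208 207 208 209 207 199 192 183 175 163 148 132 118 117 116 114 105 95 88 88 89 89 89 89 89 88 88 87 89 91 95 99 103 106 107 106 107 114 138 144 148 152 151 151 151 150 150 150 150 150 150 150 149 150 150 150 150
-50 B 129 129 128 127 128 154 182 198 193 183 174 164 150 131 112 105 102 102 103 102 102 103 103 102 102 102 102 102 101 101 102 101 101 101 101 101 101 100 100 106 119 131 137 142 144 144 144 143 144 143 143 143 143 143 143 143 143 143 143 143
-46 C 208 208 208 208 208 209 209 209 206 199 190 182 173 160 143 125 118 117 117 116 104 89 88 89 90 90 90 90 89 89 89 89 89 88 88 88 87 88 93 101 111 136 148 152 156 156 155 155 154 155 155 155 155 155 154 151 142 129 118 111
-46 B 191 198 197 197 197 197 197 197 195 189 181 172 162 148 127 112 104 102 103 103 102 103 102 102 103 102 102 102 102 101 102 102 102 102 101 102 101 101 101 106 120 133 140 146 148 148 148 147 147 147 147 147 147 147 147 147 147 147 147 147
46 C 213 213 213 213 213 212 213 213 213 213 213 213 212 213 213 213 213 2
[... 695 characters left out ...]
02 203 202 202 202 202 202 202 202 202 202 202 202 202 202 201 202 202 202 201 198 188 178 167 153 133 119 136 150 156 155 155 155 155 149 138 128 131 139 145 147 148 148 147 148 147 148 148 148 147 148 148 148
54 C 213 213 213 213 213 212 212 212 213 213 212 212 213 213 212 212 212 213 212 213 213 212 212 212 213 213 214 211 204 194 184 174 164 147 131 119 117 116 121 133 161 167 166 163 143 141 145 152 152 151 151 152 152 152 152 152 151 152 152 152
54 B 202 202 202 202 203 202 202 202 202 202 202 202 202 202 202 202 202 202 202 202 202 202 201 201 201 201 202 201 195 185 175 165 150 128 128 140 152 155 155 155 155 150 140 126 127 133 139 143 143 142 142 142 142 142 142 143 142 142 141 140
```

At z=89 both the board and deck edges show no disparity between views, so they are flush to within about 1 mm. A last look at the crank before handing in.

Run:
```python
from h import *
f=cam('scene'); cv2.imwrite('pics/end.png',cv2.resize(f['color'][160:310,260:460],(800,600),interpolation=3))
print(proj(f,np.array([506.5,173,76.])),proj(f,np.array([506.5,115,131.])),get_state()['qd'].round(3),get_state()['time'])
```

```text
[362.56687614 255.49129941] [385.79594154 230.96271653] [ 0.007  0.01   0.001 -0.01  -0.001  0.001  0.   ] 37.575
```

View pics/end.png

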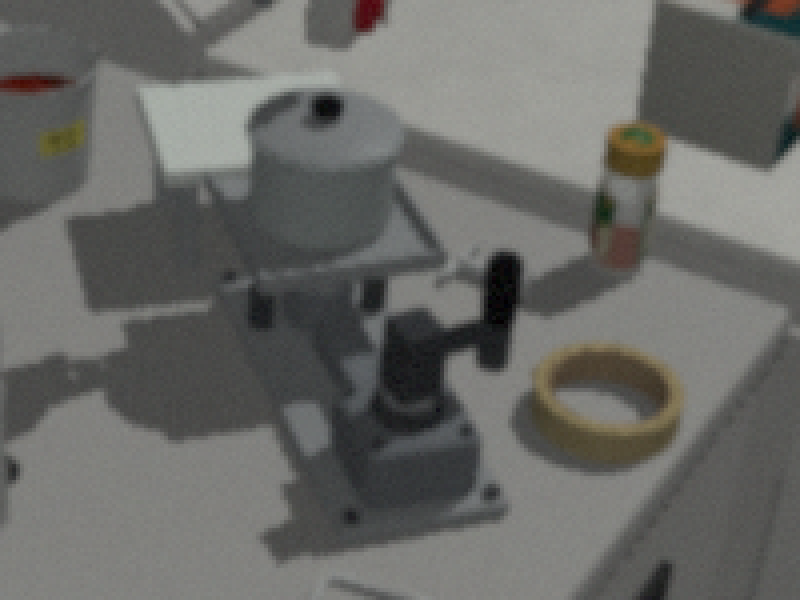

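The crank sits upright on the collar at crop px (412,395), the deck is raised level with the board, and the bystanders look undisturbed. Handing in.

```bash
python3 -c "
from rig import sign_off; print(sign_off())"
```

```text
the job is handed in; nothing more can be done
None
```

I handed the job in at about 38 s; the hand-in returned no verdict. The crank is fully home on the shaft and released, and the deck is wound about 440° clockwise to within roughly 1 mm of the board by camera measurement. The bystanders look undisturbed.

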